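# Pack the carver's kit box in two layers

### The job

Pack the kit box, whose front is the side with the brass latch: on its floor the round tin in the middle of the left half (as seen facing the latch) and the sharpening stone, lengthwise front to back, in the middle of the right half; then the divider on the four corner blocks, grip bar up. On the divider stand the owl upright in the middle of its half above the stone and lay the cork block flat in the middle of its half above the tin, also lengthwise front to back. Do not disturb the glass dish, carved panel or power carver.

Things in the scene. Friction and masses are not known exactly. Their poses are not given: they have to be found in the camera images.
- kitbox: Fixed open wooden box, any yaw: 142 (x) by 232 (y) by 66 mm high, walls and floor 6 mm. Origin: centre of underside, on the table; z up. Brass latch on the middle of its long -x side (front), jutting 16 mm; facing the latch, left is +y, right -y. In each inner corner a dark block 20x20 mm, its top 42 mm above the table. Middles of left/right half: x 0, y +55/-55 mm.
- divider_grip (a point): Centre of the grip bar of the loose divider: plywood plate 116 (x) by 206 (y) by 6 mm with an upright dark bar on the middle of its top, 60 mm along x, 12 mm thick along y, 28 mm tall. The point is 20 mm above the plate's underside; z up; flat on the table; 140 g; a half turn changes nothing. On the corner blocks the plate's top is 48 mm above the table.
- tin_center (a point): Centre of the closed round metal tin, 52 mm in diameter (lid band 53 mm), 28 mm high, standing flat, half-way up; z up; about 90 g.
- stone_center (a point): Centre of the sharpening stone, a grey oblong block 80 (x) by 36 (y) by 28 mm high, half-way up; x along its length, z up; about 170 g.
- owl_center (a point): Centre of the small carved wooden owl standing upright, half-way up its 60 mm (30 mm above its foot); the lower body is a round cylinder 40 mm in diameter up to 36 mm height, narrower above, with small ears; z up, face to its -x (which way it faces does not matter); about 50 g.
- cork_center (a point): Centre of the cork sanding block, 60 (x) by 40 (y) by 30 mm high, half-way up; x along its length, z up; about 35 g.
- dish: Bystander: open round glass dish, 92 mm in diameter, 26 mm high, loose; origin at the centre of its underside.
- panel: Bystander: wood panel with a carved rosette, 160 (x) by 100 (y) by 18 mm, loose; origin at the centre of its underside.
- carver: Bystander: green power carver lying on the table along its x, 250 mm long (95 mm to its -x, 155 mm to its +x), 44 mm wide, 48 mm high, loose; origin under its body, at table height.
Not all that is in view belongs to the job. Leave any pink look-alike of the part that bears cork_center alone.

How it is judged (in metres and radians):
On the way, in this order (a step that is already met when the one before it is completed fails the run):
1. the tin lies flat in the left half and the stone in the right half of the box's floor (x of tin_center in the frame of kitbox between -0.018 and 0.018 m and y of tin_center in the frame of kitbox between 0.037 and 0.073 m and z of tin_center in the frame of kitbox between 0.015 and 0.025 m and angle between each of tin_center, stone_center's own z axis and vertical below 0.12 rad and x of stone_center in the frame of kitbox between -0.018 and 0.018 m and y of stone_center in the frame of kitbox between -0.073 and -0.037 m and z of stone_center in the frame of kitbox between 0.015 and 0.025 m and angle between the x axis of stone_center and the x axis of kitbox, either way round below 0.26 rad), for 0.2 s.
2. the divider lies level on the corner blocks over them (all of step 1 and x of divider_grip in the frame of kitbox between -0.01 and 0.01 m and y of divider_grip in the frame of kitbox between -0.01 and 0.01 m and z of divider_grip in the frame of kitbox between 0.058 and 0.066 m and angle between divider_grip's own z axis and vertical below 0.05 rad), for 0.2 s.
3. the owl stands on the divider over the stone and the cork block lies on it over the tin (all of step 2 and x of owl_center in the frame of kitbox between -0.018 and 0.018 m and y of owl_center in the frame of kitbox between -0.073 and -0.037 m and z of owl_center in the frame of kitbox between 0.073 and 0.083 m and angle between each of owl_center, cork_center's own z axis and vertical below 0.12 rad and x of cork_center in the frame of kitbox between -0.018 and 0.018 m and y of cork_center in the frame of kitbox between 0.037 and 0.073 m and z of cork_center in the frame of kitbox between 0.058 and 0.068 m and angle between the x axis of cork_center and the x axis of kitbox, either way round below 0.26 rad), for 0.2 s.
At the end, for the whole second after the job is handed in: Tin and stone flat on the floor, cork and owl on the divider, each within 18 mm along and across of the middle of its half; owl upright; stone and cork within 15 degrees of front-to-back; divider level on the corner blocks; heights right to 5 mm; all at rest (all of step 3 and linear speed of each of tin, stone, divider, owl, cork below 0.02 m/s); the robot touches nothing.
It fails at once if the glass dish is moved more than 20 mm (distance of dish from where it was at the start of the episode above 0.02 m).
It fails at once if the carved panel is moved more than 20 mm (distance of panel from where it was at the start of the episode above 0.02 m).
It fails at once if the power carver is moved more than 20 mm (distance of carver from where it was at the start of the episode above 0.02 m).
It also fails if it takes over 136 s, if anything falls off the work surface, if the arm or the gripper's body presses on something with over 40 N, if the wrist force passes 120 N, or if a joint passes its speed limit or range.

### The arm

A 7-joint arm with a two-finger parallel gripper is mounted at the origin on the work surface. World frame = base frame: x ahead of the robot, y to its left, z up, the work surface at z = 0. Lengths are in mm, angles in rad, forces in N, time in s.
With the tool pointing down it reaches from about 425 to 1025 mm from the base axis. Payload 9.4 kg.
Tool frame: the origin (TCP) lies midway between the tips of the shut fingers; the grasp point (between the pads) lies 19 mm behind it (manip.pinch_z is the distance from the TCP to the grasp point, in mm); z points along the fingers, y is the line along which they close (so a half turn about z gives the same grasp; the last joint's range is limited). The gripper opens to 85 mm and grips with 20 to 120 N. Pads are 22 mm wide; open, the fingers measure 114 mm over their backs; the gripper's body (76 mm by 85 mm) begins 54 mm behind the grasp point. The pads swing forward as they close: fully open they stand 13 mm farther back than shut.
Start: joints at [-1.347, 0.599, -0.003, 1.599, 0.002, 0.943, -0.08], TCP at [214.811, 692.445, 206.275] pointing down, gripper open.
Joint ranges: [-2.57, 2.57], [-0.35, 1.97], [-1.29, 1.29], [0.11, 2.56], [-1.05, 4.19], [0.11, 1.86], [-2.63, 2.63]. Speed limits (rad/s): [2.22, 2.22, 3.01, 3.01, 3.14, 3.14, 3.14].

### API

Orientations are given as [roll, pitch, yaw] about the fixed x, y, z axes, in that order (R = Rz(yaw) Ry(pitch) Rx(roll)).
In Python, from bench import manip gives the robot as it stands. The module is installed in compiled form; this text tells all that it offers.
- The arm moves only by the tool step_arm, never from a script. Its argument "increments" is text: rows parted by semicolons, each of 7 numbers parted by spaces: the opening, from -1 (shut) to 1 (fully open), so that 0 is half open, then the shift along the tool's x, y, z in m, then the turn, a rotation vector about the tool's x, y, z in degrees. In form: gripper tx ty tz ax ay az; .... A call has 1 to 5 rows; each row shifts and turns the commanded pose from where the row before left it, along the tool's axes as they then stand; what a row does not reach is not made up. A row lasts 1/12 s, in which the tool goes at most 41.7 mm and 7.16 degrees, less where a joint would pass 70% of its speed; a pose out of reach is approached as far as the arm can. A call is refused whole if a number of a shift passes 0.0417 or a number of a turn 7.16, either way. A call with a gripper value outside its range is refused whole. The fingers move at their own pace and stop on an object; "force" is the grip in N (left out, the last holds). Time passes only in rows, so rows that do not move let the fingers close. It gives the time, the measured TCP pose, the force, the opening and the grip force at its end, in the units of the state.
- manip.get_obs(): the state, without advancing time (a new reading comes with each control period).
- manip.get_image(name): name is "scene" or "top"; returns a dict with "frame" (400x640x3 uint8, red, green, blue), "range_z" (400x640 float32, mm along the optical axis (not along the pixel's ray), 0 where there is no reading), "K" (3x3 intrinsics, pixels), "R" (3x3) and "t" (3): a world point X has camera coordinates R X + t. Camera axes: x right, y down, z forward; pixel columns grow to the right and rows downward; lengths in mm; the calibration is good to about 2 mm. A picture is of the moment at which its call begins.
- manip.close_job(): hands the job in; it is judged then, once.
Trained networks look in a picture, given as the dict that the camera call returned (one of the last four; its "shot" number tells which), for a name from the list of things; names that differ only in an ending like _2 or _b are one class to them, and where a whole thing is asked for, a point or a joint stands for the part that bears it (a point fixed in the world has none). Each returns a list of dicts, best first, with "score" (0 to 1); they miss things now and then, are a little off and sometimes report something else, mostly with a low value. They report only what shows in the picture. A call takes as long as a camera call. They do not tell look-alikes from the thing itself.
- manip.regions_of(target, picture): "pixels" (400x640 bool, what is visible of it) and "xy" ([column, row] as shares, 0 to 1, of the picture: columns of its width, rows of its height, amid what is visible of it).
- manip.pinpoint(target, picture): "xy" ([column, row] as shares, 0 to 1, of the picture: columns of its width, rows of its height: a listed point, or the origin of a listed thing).
The state is a dict: "time_s": time; "qpos": joint angles; "qd": joint speeds; "joint_efforts": joint torques, N m; "tool_pos": TCP position; "tool_rot": TCP orientation; "ft_force": force on the tool from outside, world axes, zero at the start; "torque": the same for the moment, N m; "grip_width": finger opening in mm; "gripper_force": force on a finger pad.
Only numpy, scipy, OpenCV 4.12 (cv2) and the standard library are available. Lean on these libraries where they do the work, as an engineer would, in place of code of your own. Each camera call takes 0.05 s, during which the arm holds its last target. There are 200 camera calls.

## Working session

There is one attempt and no reset: what is moved stays moved. The work goes in short steps, Python scripts to look and compute and a tool call to move; the robot and the scene stay as the last step left them, time stands still between calls to the robot, and variables do not carry over. Pictures are saved under pics/ and viewed, at most 14 in all, crops included, and the job is handed in when it is done.

Besides the shell and the picture viewer there is one more tool, called after "Emit:" in YAML: its name, and indented under it one key for each argument. step_arm: Moves the arm, as the interface text tells. Its arguments: {"type":"object","properties":{"increments":{"type":"string"},"force":{"type":"number"}},"required":["increments"]}

```bash
mkdir -p pics; cat > h.py <<'E'
import numpy as np, cv2
from bench import manip
def pts(im,mask=None):
    z=im["range_z"].astype(float); v,u=np.nonzero((z>0)&(mask if mask is not None else True))
    d=z[v,u]; K=np.array(im["K"]); c=np.stack([(u-K[0,2])/K[0,0]*d,(v-K[1,2])/K[1,1]*d,d],1)
    return (c-np.array(im["t"]).ravel())@np.array(im["R"]),u,v
def save(im,n,crop=None,s=1):
    f=im["frame"][:,:,::-1]
    if crop: f=f[crop[1]:crop[3],crop[0]:crop[2]]
    cv2.imwrite("pics/"+n,cv2.resize(f,None,fx=s,fy=s,interpolation=cv2.INTER_CUBIC))
def show(im,names):
    for n in names:
        for r in manip.regions_of(n,im)[:3]:
            m=r["pixels"]
            P,u,v=pts(im,m)
            if len(P)<20: continue
            zt=np.percentile(P[:,2],95); T=P[P[:,2]>zt-6]
            rc=cv2.minAreaRect(T[:,:2].astype(np.float32))
            print(n,"%.2f"%r["score"],"px",np.round(np.array(r["xy"])*[640,400]),"n",len(P),"ztop %.0f"%zt,"rect",np.round(rc[0],1),np.round(rc[1],1),"ang %.1f"%rc[2], "rgb",im["frame"][m].mean(0).astype(int))
E
cat > a.py <<'E'
from h import *
N=["kitbox","divider_grip","tin_center","stone_center","owl_center","cork_center","dish","panel","carver"]
for c in ["top","scene"]:
    im=manip.get_image(c); save(im,c+"0.png"); print(c,np.round(-np.array(im["R"]).T@np.array(im["t"]).ravel()))
    show(im,N)
    for n in N:
        for r in manip.pinpoint(n,im)[:2]: print(" pp",n,"%.2f"%r["score"],np.round(np.array(r["xy"])*[640,400]))
o=manip.get_obs(); print(o)
E
python3 a.py
```

```text
top [ 373.  -15. 1569.]
kitbox 0.59 px [246. 214.] n 1956 ztop 68 rect [539.9 261.1] [231.7 156.5] ang 43.4 rgb [149 122  69]
divider_grip 0.70 px [374. 222.] n 1339 ztop 14 rect [ 498.8 -262.7] [204.5 114.6] ang 64.9 rgb [175 153  94]
tin_center 0.39 px [309. 199.] n 98 ztop 65 rect [592.8  -8.5] [26.7 24.4] ang 70.5 rgb [114  83  51]
stone_center 0.57 px [338. 177.] n 153 ztop 35 rect [ 684.5 -124.9] [79.1 32.9] ang 14.5 rgb [131 120 104]
owl_center 0.56 px [312. 199.] n 86 ztop 65 rect [592.8  -8.5] [26.7 24.4] ang 70.5 rgb [109  72  38]
cork_center 0.56 px [295. 251.] n 130 ztop 37 rect [386.3  67.4] [58.6 33.2] ang 88.4 rgb [180 120 141]
cork_center 0.52 px [198. 184.] n 171 ztop 37 rect [675.  483.6] [56.7 36.3] ang 2.4 rgb [157 112 126]
cork_center 0.45 px [278. 177.] n 142 ztop 35 rect [688.4 136.1] [38.  59.9] ang 58.9 rgb [154 108  57]
dish 0.73 px [309. 168.] n 352 ztop 29 rect [722.1  -8. ] [86.6 89.6] ang 88.2 rgb [151 152 147]
dish 0.38 px [313. 225.] n 107 ztop 34 rect [473.9 -18.6] [42.3 46.6] ang 88.4 rgb [74 72 69]
panel 0.81 px [176. 243.] n 965 ztop 25 rect [417. 
[... 2349 characters left out ...]

{'time_s': 1.9, 'qpos': array([-1.34671355,  0.59932089, -0.00249702,  1.59939304,  0.00177472,
        0.94289725, -0.07981135]), 'qd': array([ 0.00026253,  0.0012486 , -0.000546  ,  0.00208869, -0.00099637,
       -0.00173472,  0.00019307]), 'joint_efforts': array([ 3.68005904e-04, -7.76203108e+01,  1.56385023e+00, -2.58373260e+01,
        1.24271537e-02,  2.24914227e-03, -6.27052970e-06]), 'tool_pos': array([214.79759556, 692.45258718, 206.26215443]), 'tool_rot': array([-3.14157855e+00,  2.88905123e-05,  2.84080294e+00]), 'ft_force': array([0.136897  , 0.50846869, 0.2581556 ]), 'torque': array([-0.01720951, -0.00743634,  0.00497049]), 'gripper_force': 0.0, 'grip_width': 85.5257094282327}
```

View pictures.

View pics/top0.png

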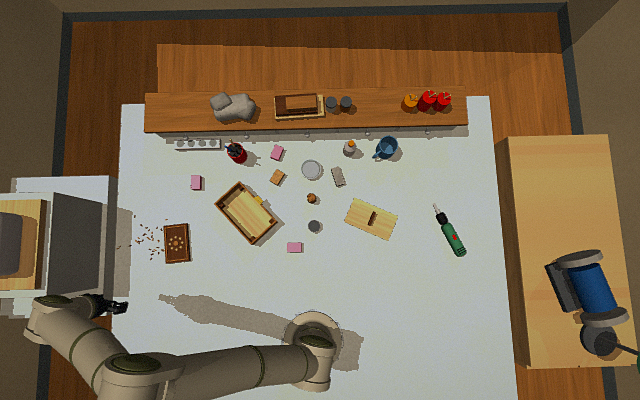

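View pics/scene0.png

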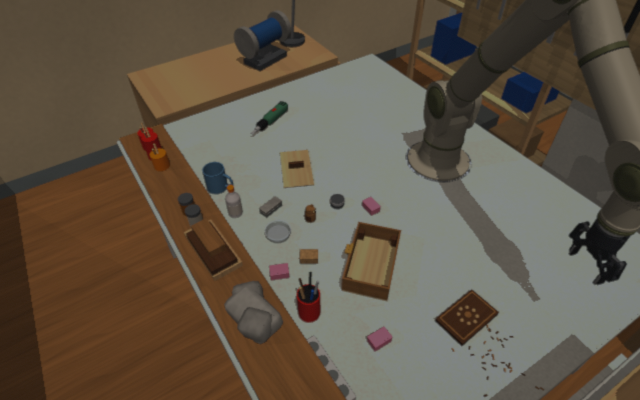

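```bash
cat > b.py <<'E'
from h import *
im=manip.get_image("scene"); save(im,"crop1.png",(240,190,420,310),4)
# box rim
for c in ["scene","top"]:
    if c=="top": im=manip.get_image(c)
    P,u,v=pts(im)
    R=P[(abs(P[:,0]-540)<170)&(abs(P[:,1]-260)<170)&(P[:,2]>58)&(P[:,2]<76)]
    rc=cv2.minAreaRect(R[:,:2].astype(np.float32)); print(c,len(R),rc,np.median(R[:,2]))
    B=P[(abs(P[:,0]-540)<170)&(abs(P[:,1]-260)<170)&(P[:,2]>25)&(P[:,2]<76)]
    rc=cv2.minAreaRect(B[:,:2].astype(np.float32)); print(" all",rc)
    bx=(P[:,2]>90)&(P[:,2]<400)&(P[:,0]>600)&(P[:,0]<900)&(P[:,1]>-300)&(P[:,1]<300)
    for lab in ((-200,-100),(-300,-200),(200,300)):
        q=P[bx&(P[:,1]>lab[0])&(P[:,1]<lab[1])]
        if len(q): print(" tall",lab,q.min(0).round(),q.max(0).round())
    G=P[(abs(P[:,0]-500)<60)&(abs(P[:,1]+262)<60)&(P[:,2]>20)&(P[:,2]<60)]
    print(" bar",cv2.minAreaRect(G[:,:2].astype(np.float32)))
E
python3 b.py
```

```text
scene 580 ((541.1689453125, 258.7357482910156), (239.4081268310547, 157.53024291992188), 41.73679733276367) 65.47492050126768
 all ((533.671142578125, 244.7494659423828), (340.5959167480469, 296.1604309082031), 2.7708678245544434)
 tall (-200, -100) [ 783. -200.   90.] [ 900. -100.  135.]
 tall (-300, -200) [ 798. -300.   90.] [ 900. -201.  126.]
 tall (200, 300) [759. 200.  93.] [900. 299. 169.]
 bar ((500.4809265136719, -263.6022644042969), (21.298715591430664, 58.62083435058594), 60.36355972290039)
top 329 ((540.4569091796875, 261.243896484375), (234.37843322753906, 157.02305603027344), 41.5611572265625) 66.61896240490181
 all ((532.6444702148438, 245.66513061523438), (340.82037353515625, 292.75439453125), 3.165379762649536)
 tall (-200, -100) [ 776. -200.   90.] [ 899. -100.  135.]
 tall (-300, -200) [ 794. -299.   91.] [ 900. -203.  129.]
 tall (200, 300) [758. 201.  90.] [900. 300. 173.]
 bar ((498.26116943359375, -263.1695861816406), (11.971686363220215, 57.06269836425781), 64.36986541748047)
```

View pics/crop1.png

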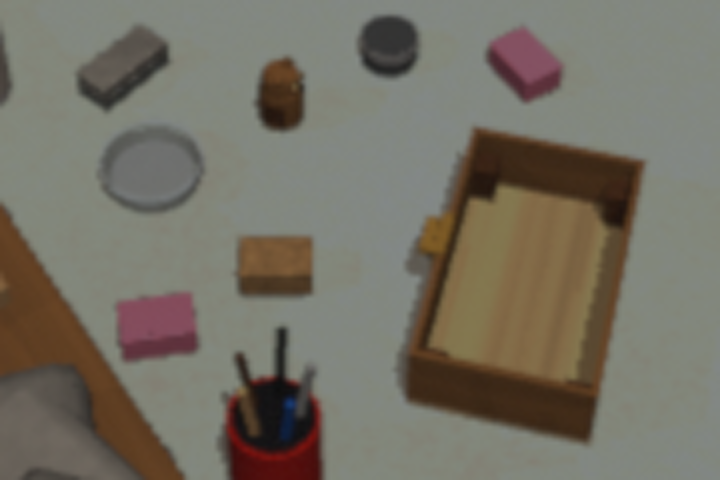

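```bash
cat > c.py <<'E'
from h import *
a=np.radians(131.6); ex=np.array([np.cos(a),np.sin(a)]); ey=np.array([-ex[1],ex[0]])
for c in ["top","scene"]:
    im=manip.get_image(c); P,u,v=pts(im)
    R=P[(np.hypot(P[:,0]-540,P[:,1]-262)<170)&(P[:,2]>60)&(P[:,2]<72)][:,:2]-[536,265.5]
    X=R@ex; Y=R@ey
    for n,q in (("back",X[(X>50)]),("left",Y[Y>100]),("right",Y[Y<-100]),("front",X[(X<-50)&(abs(Y)>25)&(abs(Y)<95)])): print(c,n,len(q),np.percentile(q,[2,50,98]).round(1))
    s=(X>50)&(abs(Y)<100); print(" yaw err deg",np.degrees(np.polyfit(Y[s],X[s],1)[0]))
E
cat > plan.py <<'E'
# usage: plan.py grip x y z yaw  -> rows from the present pose
import sys; from h import *
g,x,y,z,yaw=map(float,sys.argv[1:6]); o=manip.get_obs(); p=o["tool_pos"]; w=np.degrees(o["tool_rot"][2])
dw=(yaw-w+180)%360-180; d=np.array([x,y,z])-p
n=max(1,int(np.ceil(max(np.linalg.norm(d)/38,abs(dw)/6.9))))
print("t %.1f"%o["time_s"],p.round(1),"yaw %.1f"%w,"rp",np.degrees(o["tool_rot"][:2]).round(1),"grip %.1f"%o["grip_width"],"q",o["qpos"].round(2),"n",n)
rows=[]
for i in range(n):
    c,s=np.cos(np.radians(w+dw*i/n)),np.sin(np.radians(w+dw*i/n)); v=d/n/1000
    rows.append("%g %.4f %.4f %.4f 0 0 %.2f"%(g,c*v[0]+s*v[1],s*v[0]-c*v[1],-v[2],-dw/n))
for i in range(0,n,5): print("; ".join(rows[i:i+5]))
E
python3 c.py; python3 plan.py 0.6 475 -17 130 131.6
```

```text
top back 95 [54.4 68.3 72.2]
top left 60 [102.2 112.8 116. ]
top right 63 [-116.4 -112.  -103.5]
top front 45 [-69.7 -66.8 -64. ]
 yaw err deg -0.016038291230002697
scene back 151 [51.9 66.9 70.4]
scene left 120 [103.6 111.2 117.6]
scene right 148 [-117.8 -113.6 -104.9]
scene front 72 [-71.6 -68.4 -65.4]
 yaw err deg -0.08596614511818908
t 2.1 [214.8 692.5 206.3] yaw 162.8 rp [180.   0.] grip 85.3 q [-1.35  0.6  -0.    1.6   0.    0.94 -0.08] n 20
0.6 -0.0229 -0.0300 0.0038 0 0 1.56; 0.6 -0.0237 -0.0294 0.0038 0 0 1.56; 0.6 -0.0245 -0.0287 0.0038 0 0 1.56; 0.6 -0.0253 -0.0281 0.0038 0 0 1.56; 0.6 -0.0261 -0.0274 0.0038 0 0 1.56
0.6 -0.0268 -0.0266 0.0038 0 0 1.56; 0.6 -0.0275 -0.0259 0.0038 0 0 1.56; 0.6 -0.0282 -0.0251 0.0038 0 0 1.56; 0.6 -0.0289 -0.0244 0.0038 0 0 1.56; 0.6 -0.0295 -0.0236 0.0038 0 0 1.56
0.6 -0.0302 -0.0228 0.0038 0 0 1.56; 0.6 -0.0308 -0.0219 0.0038 0 0 1.56; 0.6 -0.0314 -0.0211 0.0038 0 0 1.56; 0.6 -0.0319 -0.0202 0.0038 0 0 1.56; 0.6 -0.0325 -0.0194 0.0038 0 0 1.56
0.6 -0.0330 -0.0185 0.0038 0 0 1.56; 0.6 -0.0335 -0.0176 0.0038 0 0 1.56; 0.6 -0.0339 -0.0166 0.0038 0 0 1.56; 0.6 -0.0344 -0.0157 0.0038 0 0 1.56; 0.6 -0.0348 -0.0148 0.0038 0 0 1.56
```

Emit:
step_arm:
  increments: "0.6 -0.023 -0.030 0 0 0 1.5; 0.6 -0.024 -0.029 0 0 0 1.5; 0.6 -0.025 -0.029 0 0 0 1.5; 0.6 -0.025 -0.028 0 0 0 1.5; 0.6 -0.026 -0.027 0 0 0 1.5"
  force: 40

```text
time_s: 2.52
tool_pos: [281.2, 513.9, 206.4]
tool_rot: [3.141, 0.0, 2.709]
ft_force: [1.2, -0.1, 0.3]
grip_width: 68.3
gripper_force: 0.0
```

Emit:
step_arm:
  increments: "0.6 -0.027 -0.027 0 0 0 1.5; 0.6 -0.028 -0.026 0 0 0 1.5; 0.6 -0.028 -0.025 0 0 0 1.5; 0.6 -0.029 -0.024 0 0 0 1.5; 0.6 -0.030 -0.024 0 0 0 1.5"

```text
time_s: 2.93
tool_pos: [348.3, 336.4, 206.6]
tool_rot: [3.141, 0.0, 2.578]
ft_force: [0.5, -0.3, 0.3]
grip_width: 68.4
gripper_force: 0.0
```

```bash
python3 plan.py 0.6 475 -17 100 131.6
```

```text
t 2.9 [348.3 336.4 206.6] yaw 147.7 rp [179.9   0. ] grip 68.4 q [-0.95  0.31  0.08  2.14 -0.04  0.69  0.16] n 11
0.6 -0.0269 -0.0210 0.0097 0 0 1.46; 0.6 -0.0274 -0.0203 0.0097 0 0 1.46; 0.6 -0.0279 -0.0196 0.0097 0 0 1.46; 0.6 -0.0284 -0.0189 0.0097 0 0 1.46; 0.6 -0.0289 -0.0182 0.0097 0 0 1.46
0.6 -0.0294 -0.0174 0.0097 0 0 1.46; 0.6 -0.0298 -0.0167 0.0097 0 0 1.46; 0.6 -0.0302 -0.0159 0.0097 0 0 1.46; 0.6 -0.0306 -0.0151 0.0097 0 0 1.46; 0.6 -0.0310 -0.0143 0.0097 0 0 1.46
0.6 -0.0313 -0.0135 0.0097 0 0 1.46
```

Emit:
step_arm:
  increments: "0.6 -0.027 -0.021 0.0097 0 0 1.46; 0.6 -0.0275 -0.020 0.0097 0 0 1.46; 0.6 -0.028 -0.0195 0.0097 0 0 1.46; 0.6 -0.0285 -0.019 0.0097 0 0 1.46; 0.6 -0.029 -0.018 0.0097 0 0 1.46"

```text
time_s: 3.35
tool_pos: [406.8, 176.1, 157.8]
tool_rot: [3.141, 0.0, 2.451]
ft_force: [1.0, 0.8, -0.1]
grip_width: 68.2
gripper_force: 0.0
```

Emit:
step_arm:
  increments: "0.6 -0.0295 -0.0175 0.0097 0 0 1.46; 0.6 -0.030 -0.0165 0.0097 0 0 1.46; 0.6 -0.030 -0.016 0.0097 0 0 1.46; 0.6 -0.0305 -0.015 0.0097 0 0 1.46; 0.6 -0.031 -0.0145 0.0097 0 0 1.46"

```text
time_s: 3.77
tool_pos: [464.8, 15.3, 109.0]
tool_rot: [3.141, 0.0, 2.323]
ft_force: [0.3, -0.1, 0.3]
grip_width: 68.4
gripper_force: 0.0
```

Emit:
step_arm:
  increments: "0.6 -0.031 -0.0135 0.0097 0 0 1.46; 0.6 0 0 0 0 0 0; 0.6 0 0 0 0 0 0"

```text
time_s: 4.02
tool_pos: [475.7, -17.2, 99.2]
tool_rot: [-3.141, 0.0, 2.294]
ft_force: [-0.1, 0.4, 0.4]
grip_width: 68.5
gripper_force: 0.0
```

```bash
python3 plan.py 0.6 475 -17 0 131.6
```

```text
t 4.0 [475.7 -17.2  99.2] yaw 131.4 rp [-180.    0.] grip 68.5 q [-0.16  0.48  0.1   2.26 -0.12  0.4   0.77] n 3
0.6 0.0002 -0.0001 0.0331 0 0 -0.05; 0.6 0.0002 -0.0001 0.0331 0 0 -0.05; 0.6 0.0002 -0.0001 0.0331 0 0 -0.05
```

Emit:
step_arm:
  increments: "0.6 0 0 0.033 0 0 0; 0.6 0 0 0.033 0 0 0; 0.6 0 0 0.022 0 0 0; 0.6 0 0 0.01 0 0 0; 0.6 0 0 0 0 0 0"

```text
time_s: 4.43
tool_pos: [474.4, -13.9, 0.1]
tool_rot: [-3.139, -0.002, 2.301]
ft_force: [-0.3, 0.4, -0.0]
grip_width: 67.9
gripper_force: 0.0
```

Emit:
step_arm:
  increments: "-0.2 0 0 0 0 0 0; -0.2 0 0 0 0 0 0; -0.2 0 0 0 0 0 0; -0.2 0 0 0 0 0 0; -0.2 0 0 0 0 0 0"

```text
time_s: 4.85
tool_pos: [476.0, -15.0, 2.5]
tool_rot: [3.14, 0.001, 2.299]
ft_force: [0.5, -0.1, 0.0]
grip_width: 34.1
gripper_force: 0.0
```

Emit:
step_arm:
  increments: "-0.2 0 0 -0.02 0 0 0; -0.2 0 0 -0.04 0 0 0; -0.2 0 0 -0.04 0 0 0; -0.2 0 0 -0.04 0 0 0; -0.2 0 0 0 0 0 0"

```text
time_s: 5.27
tool_pos: [478.3, -15.3, 148.1]
tool_rot: [3.134, 0.006, 2.298]
ft_force: [1.3, 0.1, -1.3]
grip_width: 34.0
gripper_force: 0.0
```

```bash
cat > box.py <<'E'
import sys; from h import *
# box-frame target -> world
a=np.radians(131.6); x,y=map(float,sys.argv[1:3])
print(536+x*np.cos(a)-y*np.sin(a),265.5+x*np.sin(a)+y*np.cos(a))
E
python3 box.py 0 55; python3 box.py 0 -55; python3 plan.py -0.2 494.9 229 140 131.6
```

```text
494.87110502258076 228.9840583041267
577.1288949774192 302.01594169587327
t 5.3 [478.3 -15.3 148.1] yaw 131.7 rp [179.5   0.3] grip 34.0 q [-0.19  0.4   0.14  2.22 -0.11  0.52  0.76] n 7
-0.2 0.0245 0.0250 0.0012 0 0 0.01; -0.2 0.0245 0.0250 0.0012 0 0 0.01; -0.2 0.0245 0.0250 0.0012 0 0 0.01; -0.2 0.0245 0.0250 0.0012 0 0 0.01; -0.2 0.0245 0.0250 0.0012 0 0 0.01
-0.2 0.0245 0.0250 0.0012 0 0 0.01; -0.2 0.0245 0.0249 0.0012 0 0 0.01
```

```bash
cat > d.py <<'E'
from h import *
im=manip.get_image("scene"); save(im,"s2.png",(250,140,430,260),4); show(im,["tin_center"]); im=manip.get_image("top"); show(im,["tin_center"])
E
python3 d.py
```

```text
tin_center 0.56 px [338. 202.] n 191 ztop 32 rect [475.7 -15. ] [53.  48.5] ang 82.9 rgb [60 60 59]
tin_center 0.44 px [336. 175.] n 141 ztop 33 rect [ 684.6 -125.1] [77.3 34.6] ang 16.2 rgb [136 125 108]
```

View pics/s2.png

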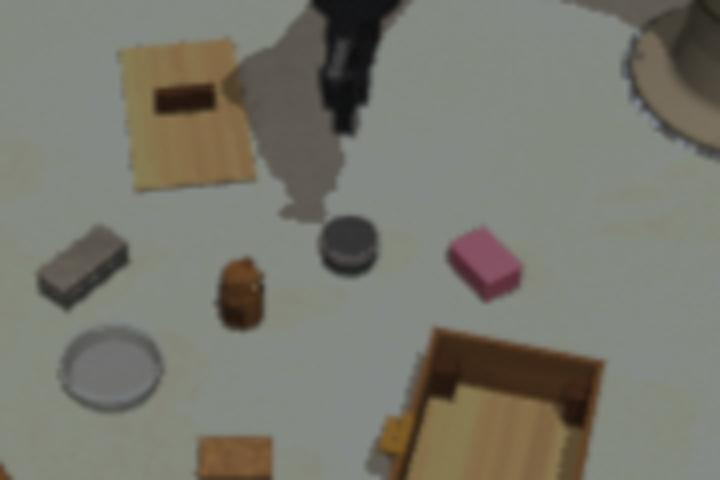

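Emit:
step_arm:
  increments: "0.55 0 0 0 0 0 0; 0.55 0 0 0.04 0 0 0; 0.55 0 0 0.04 0 0 0; 0.55 0 0 0.04 0 0 0; 0.55 0 0 0 0 0 0"
  force: 60

```text
time_s: 5.88
tool_pos: [470.8, -15.2, 13.6]
tool_rot: [-3.131, -0.009, 2.299]
ft_force: [-0.5, -0.5, -0.7]
grip_width: 65.8
gripper_force: 0.0
```

```bash
python3 plan.py 0.55 475.5 -15.2 0 131.6
```

```text
t 5.9 [470.8 -15.2  13.6] yaw 131.7 rp [-179.4   -0.5] grip 65.8 q [-0.12  0.65  0.05  2.31 -0.16  0.2   0.8 ] n 1
0.55 -0.0032 0.0035 0.0136 0 0 0.12
```

Emit:
step_arm:
  increments: "0.55 0 0 0.01 0 0 0; 0.55 0 0 0.005 0 0 0; 0.55 0 0 0 0 0 0; 0.55 0 0 0 0 0 0"

```text
time_s: 6.22
tool_pos: [476.4, -15.0, 8.4]
tool_rot: [3.139, 0.002, 2.299]
ft_force: [0.8, -0.7, -0.2]
grip_width: 66.4
gripper_force: 0.0
```

```bash
python3 plan.py 0.55 475.5 -15.2 -6 131.6
```

```text
t 6.2 [476.4 -15.    8.4] yaw 131.7 rp [1.799e+02 1.000e-01] grip 66.4 q [-0.12  0.66  0.04  2.31 -0.16  0.17  0.8 ] n 1
0.55 0.0005 -0.0008 0.0144 0 0 0.10
```

Emit:
step_arm:
  increments: "0.55 0 0 0.007 0 0 0; 0.55 0 0 0.004 0 0 0; 0.55 0 0 0 0 0 0; 0.55 0 0 0 0 0 0"

```text
time_s: 6.55
tool_pos: [475.6, -15.0, -4.1]
tool_rot: [3.141, 0.0, 2.299]
ft_force: [-0.3, -0.6, 0.2]
grip_width: 66.1
gripper_force: 0.0
```

Emit:
step_arm:
  increments: "0.55 0 0 0.004 0 0 0; 0.55 0 0 0 0 0 0"

```text
time_s: 6.72
tool_pos: [475.4, -15.1, -8.7]
tool_rot: [-3.142, 0.0, 2.299]
ft_force: [-0.1, 0.5, 0.3]
grip_width: 66.2
gripper_force: 0.0
```

Clear of the table still; close here.

Emit:
step_arm:
  increments: "0.2 0 0 0 0 0 0; 0.1 0 0 0 0 0 0; 0.1 0 0 0 0 0 0; 0.1 0 0 0 0 0 0; 0.1 0 0 0 0 0 0"

```text
time_s: 7.13
tool_pos: [475.2, -15.1, -7.9]
tool_rot: [3.142, -0.0, 2.299]
ft_force: [-0.3, 0.8, 9.4]
grip_width: 49.1
gripper_force: 60.3
```

Emit:
step_arm:
  increments: "0.1 0 0 -0.02 0 0 0; 0.1 0 0 -0.03 0 0 0; 0.1 0 0 -0.03 0 0 0; 0.1 0 0 -0.03 0 0 0; 0.1 0 0 -0.02 0 0 0"

```text
time_s: 7.55
tool_pos: [475.7, -15.2, 124.0]
tool_rot: [3.14, 0.001, 2.299]
ft_force: [0.7, -1.0, -0.6]
grip_width: 49.3
gripper_force: 62.5
```

Emit:
step_arm:
  increments: "0.1 0 0 0 0 0 0; 0.1 0 0 0 0 0 0"

```text
time_s: 7.72
tool_pos: [476.0, -14.9, 122.5]
tool_rot: [3.139, 0.002, 2.299]
ft_force: [-0.1, 0.6, -1.2]
grip_width: 48.9
gripper_force: 62.6
```

```bash
python3 plan.py 0.1 494.9 229 120 131.6
```

```text
t 7.7 [476.  -14.9 122.5] yaw 131.7 rp [1.799e+02 1.000e-01] grip 48.9 q [-0.18  0.44  0.13  2.25 -0.13  0.46  0.78] n 7
0.1 0.0242 0.0252 0.0004 0 0 0.02; 0.1 0.0242 0.0252 0.0004 0 0 0.02; 0.1 0.0242 0.0252 0.0004 0 0 0.02; 0.1 0.0242 0.0252 0.0004 0 0 0.02; 0.1 0.0242 0.0252 0.0004 0 0 0.02
0.1 0.0242 0.0252 0.0004 0 0 0.02; 0.1 0.0243 0.0252 0.0004 0 0 0.02
```

Emit:
step_arm:
  increments: "0.1 0.024 0.025 0 0 0 0; 0.1 0.024 0.025 0 0 0 0; 0.1 0.0245 0.0255 0 0 0 0; 0.1 0.0245 0.0255 0 0 0 0; 0.1 0.024 0.025 0 0 0 0"

```text
time_s: 8.13
tool_pos: [488.1, 160.5, 120.0]
tool_rot: [-3.139, -0.001, 2.299]
ft_force: [1.1, 0.2, -1.0]
grip_width: 49.3
gripper_force: 62.6
```

Emit:
step_arm:
  increments: "0.1 0.024 0.025 0 0 0 0; 0.1 0.024 0.025 0 0 0 0; 0.1 0 0 0 0 0 0; 0.1 0 0 0 0 0 0"

```text
time_s: 8.47
tool_pos: [493.3, 230.2, 119.7]
tool_rot: [-3.139, -0.001, 2.303]
ft_force: [-0.1, -1.1, -1.0]
grip_width: 49.2
gripper_force: 62.6
```

```bash
python3 plan.py 0.1 494.9 229 0 131.6
```

```text
t 8.5 [493.3 230.2 119.7] yaw 132.0 rp [-179.9   -0. ] grip 49.2 q [-0.67  0.51  0.18  2.1  -0.17  0.55  0.37] n 4
0.1 -0.0005 0.0001 0.0299 0 0 0.09; 0.1 -0.0005 0.0001 0.0299 0 0 0.09; 0.1 -0.0005 0.0001 0.0299 0 0 0.09; 0.1 -0.0005 0.0001 0.0299 0 0 0.09
```

Emit:
step_arm:
  increments: "0.1 0 0 0.03 0 0 0; 0.1 0 0 0.03 0 0 0; 0.1 0 0 0.03 0 0 0; 0.1 0 0 0.02 0 0 0; 0.1 0 0 0 0 0 0"

```text
time_s: 8.88
tool_pos: [491.9, 225.3, 7.3]
tool_rot: [-3.134, -0.001, 2.297]
ft_force: [-0.6, -0.3, -1.3]
grip_width: 49.3
gripper_force: 62.7
```

Emit:
step_arm:
  increments: "0.1 0 0 0 0 0 0; 0.1 0 0 0.006 0 0 0; 0.1 0 0 0.002 0 0 0; 0.1 0 0 0 0 0 0"

```text
time_s: 9.22
tool_pos: [494.8, 228.2, 4.2]
tool_rot: [3.141, 0.0, 2.299]
ft_force: [-0.5, 0.7, -0.2]
grip_width: 49.3
gripper_force: 62.7
```

Emit:
step_arm:
  increments: "0.1 0 0 0.004 0 0 0; 0.1 0 0 0 0 0 0; 0.1 0 0 0 0 0 0"

```text
time_s: 9.47
tool_pos: [494.5, 228.3, -0.1]
tool_rot: [3.141, 0.0, 2.299]
ft_force: [0.6, 0.2, -0.4]
grip_width: 48.5
gripper_force: 62.7
```

Emit:
step_arm:
  increments: "0.1 0 0 0.0015 0 0 0; 0.1 0 0 0 0 0 0; 0.3 0 0 0 0 0 0; 0.55 0 0 0 0 0 0; 0.55 0 0 0 0 0 0"

```text
time_s: 9.88
tool_pos: [494.4, 228.2, -1.9]
tool_rot: [3.142, 0.0, 2.299]
ft_force: [0.3, 0.1, 0.5]
grip_width: 66.3
gripper_force: 0.0
```

Emit:
step_arm:
  increments: "0.55 0 0 -0.02 0 0 0; 0.55 0 0 -0.03 0 0 0; 0.55 0 0 -0.04 0 0 0; 0.55 0 0 -0.04 0 0 0; 0.55 0 0 0 0 0 0"

```text
time_s: 10.3
tool_pos: [497.4, 229.3, 134.4]
tool_rot: [3.133, 0.002, 2.298]
ft_force: [1.3, -0.4, 0.9]
grip_width: 66.1
gripper_force: 0.0
```

```bash
python3 plan.py 0.3 685.5 -124.5 110 195
```

```text
t 10.3 [497.4 229.3 134.4] yaw 131.7 rp [1.795e+02 1.000e-01] grip 66.1 q [-0.67  0.49  0.19  2.09 -0.17  0.57  0.37] n 11
0.3 -0.0354 -0.0086 0.0022 0 0 -5.76; 0.3 -0.0344 -0.0121 0.0022 0 0 -5.76; 0.3 -0.0330 -0.0155 0.0022 0 0 -5.76; 0.3 -0.0312 -0.0187 0.0022 0 0 -5.76; 0.3 -0.0292 -0.0218 0.0022 0 0 -5.76
0.3 -0.0269 -0.0246 0.0022 0 0 -5.76; 0.3 -0.0243 -0.0272 0.0022 0 0 -5.76; 0.3 -0.0214 -0.0295 0.0022 0 0 -5.76; 0.3 -0.0184 -0.0315 0.0022 0 0 -5.76; 0.3 -0.0151 -0.0331 0.0022 0 0 -5.76
0.3 -0.0117 -0.0345 0.0022 0 0 -5.76
```

Emit:
step_arm:
  increments: "0.35 -0.035 -0.009 0.002 0 0 -5.76; 0.35 -0.0345 -0.012 0.002 0 0 -5.76; 0.35 -0.033 -0.0155 0.002 0 0 -5.76; 0.35 -0.031 -0.019 0.002 0 0 -5.76; 0.35 -0.029 -0.022 0.002 0 0 -5.76"

```text
time_s: 10.72
tool_pos: [579.6, 65.7, 118.1]
tool_rot: [3.141, 0.0, 2.807]
ft_force: [0.8, 0.8, -0.7]
grip_width: 57.5
gripper_force: 0.0
```

Emit:
step_arm:
  increments: "0.35 -0.027 -0.0245 0.002 0 0 -5.76; 0.35 -0.0245 -0.027 0.002 0 0 -5.76; 0.35 -0.0215 -0.0295 0.002 0 0 -5.76; 0.35 -0.0185 -0.0315 0.002 0 0 -5.76; 0.35 -0.015 -0.033 0.002 0 0 -5.76"

```text
time_s: 11.13
tool_pos: [665.7, -95.3, 107.9]
tool_rot: [3.142, -0.0, -2.975]
ft_force: [-0.2, 0.3, 0.6]
grip_width: 57.9
gripper_force: 0.0
```

Emit:
step_arm:
  increments: "0.35 -0.0115 -0.0345 0.002 0 0 -5.76; 0.35 0 0 0 0 0 0; 0.35 0 0 0 0 0 0"

```text
time_s: 11.38
tool_pos: [682.0, -129.0, 105.3]
tool_rot: [-3.141, -0.001, -2.884]
ft_force: [-0.2, 0.4, 0.2]
grip_width: 57.6
gripper_force: 0.0
```

```bash
python3 d.py; python3 plan.py 0.35 685.8 -124.5 0 195.2
```

```text
tin_center 0.58 px [377. 249.] n 238 ztop 39 rect [498.1 229.4] [51.2 51.5] ang 0.6 rgb [59 57 54]
tin_center 0.41 px [256. 223.] n 130 ztop 41 rect [497.6 226.8] [50.3 45.3] ang 77.3 rgb [82 81 77]
t 11.6 [ 681.7 -123.5  106.2] yaw -164.8 rp [180.  -0.] grip 57.8 q [ 0.21  0.67 -0.18  1.75  0.17  0.73  1.78] n 3
0.35 -0.0012 -0.0007 0.0354 0 0 -0.02; 0.35 -0.0012 -0.0007 0.0354 0 0 -0.02; 0.35 -0.0012 -0.0007 0.0354 0 0 -0.02
```

Emit:
step_arm:
  increments: "0.35 -0.003 -0.001 0.035 0 0 0; 0.35 0 0 0.035 0 0 0; 0.35 0 0 0.025 0 0 0; 0.35 0 0 0.01 0 0 0; 0.35 0 0 0 0 0 0"

```text
time_s: 12.0
tool_pos: [683.6, -123.9, -1.1]
tool_rot: [3.14, -0.004, -2.877]
ft_force: [-0.1, 0.0, -0.1]
grip_width: 57.8
gripper_force: 0.0
```

Emit:
step_arm:
  increments: "0.35 0 0 0 0 0 0; 0.35 0 0 0 0 0 0; 0.35 0 0 0 0 0 0"

```text
time_s: 12.25
tool_pos: [686.6, -125.6, 3.2]
tool_rot: [-3.14, 0.003, -2.878]
ft_force: [0.3, -0.3, 0.0]
grip_width: 57.3
gripper_force: 0.0
```

Emit:
step_arm:
  increments: "0.35 0 0 0.004 0 0 0; 0 0 0 0 0 0 0; -0.4 0 0 0 0 0 0; -0.4 0 0 0 0 0 0; -0.4 0 0 0 0 0 0"

```text
time_s: 12.67
tool_pos: [685.6, -125.9, -2.0]
tool_rot: [-3.141, 0.001, -2.879]
ft_force: [-0.8, 0.0, 4.7]
grip_width: 33.6
gripper_force: 59.3
```

Emit:
step_arm:
  increments: "-0.4 0 0 0 0 0 0; -0.4 0 0 0 0 0 0; -0.4 0 0 0 0 0 0"

```text
time_s: 12.92
tool_pos: [685.5, -125.9, -2.0]
tool_rot: [-3.141, 0.001, -2.879]
ft_force: [-0.4, 0.8, 5.7]
grip_width: 33.3
gripper_force: 59.3
```

Emit:
step_arm:
  increments: "-0.4 0 0 -0.02 0 0 0; -0.4 0 0 -0.03 0 0 0; -0.4 0 0 -0.04 0 0 0; -0.4 0 0 -0.03 0 0 0; -0.4 0 0 -0.02 0 0 0"

```text
time_s: 13.33
tool_pos: [686.2, -125.9, 140.6]
tool_rot: [-3.14, 0.003, -2.879]
ft_force: [0.6, 0.2, -2.3]
grip_width: 33.9
gripper_force: 60.5
```

```bash
python3 plan.py -0.4 577.1 302 130 131.6
```

```text
t 13.3 [ 686.2 -125.9  140.6] yaw -164.9 rp [-179.9    0.2] grip 33.9 q [ 0.22  0.64 -0.19  1.72  0.16  0.8   1.79] n 12
-0.4 -0.0005 0.0368 0.0009 0 0 5.29; -0.4 0.0029 0.0367 0.0009 0 0 5.29; -0.4 0.0063 0.0363 0.0009 0 0 5.29; -0.4 0.0096 0.0355 0.0009 0 0 5.29; -0.4 0.0128 0.0345 0.0009 0 0 5.29
-0.4 0.0160 0.0332 0.0009 0 0 5.29; -0.4 0.0189 0.0316 0.0009 0 0 5.29; -0.4 0.0218 0.0297 0.0009 0 0 5.29; -0.4 0.0244 0.0275 0.0009 0 0 5.29; -0.4 0.0268 0.0252 0.0009 0 0 5.29
-0.4 0.0290 0.0226 0.0009 0 0 5.29; -0.4 0.0310 0.0198 0.0009 0 0 5.29
```

Emit:
step_arm:
  increments: "-0.4 -0.0005 0.037 0 0 0 5.3; -0.4 0.003 0.0365 0 0 0 5.3; -0.4 0.0065 0.0365 0 0 0 5.3; -0.4 0.0095 0.0355 0 0 0 5.3; -0.4 0.013 0.0345 0 0 0 5.3"

```text
time_s: 13.75
tool_pos: [638.6, 54.1, 137.2]
tool_rot: [3.141, -0.0, 2.937]
ft_force: [-0.1, 0.4, -2.2]
grip_width: 33.7
gripper_force: 60.5
```

Emit:
step_arm:
  increments: "-0.4 0.016 0.033 0 0 0 5.3; -0.4 0.019 0.0315 0 0 0 5.3; -0.4 0.022 0.0295 0 0 0 5.3; -0.4 0.0245 0.0275 0 0 0 5.3; -0.4 0.027 0.025 0 0 0 5.3"

```text
time_s: 14.17
tool_pos: [592.5, 232.4, 137.1]
tool_rot: [-3.141, -0.0, 2.475]
ft_force: [1.0, 0.0, -2.6]
grip_width: 33.5
gripper_force: 60.5
```

Emit:
step_arm:
  increments: "-0.4 0.029 0.0225 0 0 0 5.2; -0.4 0.031 0.020 0 0 0 5.2; -0.4 0 0 0 0 0 0; -0.4 0 0 0 0 0 0; -0.4 0 0 0 0 0 0"

```text
time_s: 14.58
tool_pos: [575.2, 301.9, 136.9]
tool_rot: [-3.141, 0.0, 2.299]
ft_force: [0.4, -0.4, -2.3]
grip_width: 33.5
gripper_force: 60.5
```

```bash
python3 plan.py -0.4 577.1 302 20 131.6
```

```text
t 14.6 [575.2 301.9 136.9] yaw 131.8 rp [-180.    0.] grip 33.5 q [-0.68  0.59  0.16  1.85 -0.14  0.71  0.29] n 4
-0.4 -0.0003 0.0004 0.0292 0 0 0.04; -0.4 -0.0003 0.0004 0.0292 0 0 0.04; -0.4 -0.0003 0.0004 0.0292 0 0 0.04; -0.4 -0.0003 0.0004 0.0292 0 0 0.04
```

Emit:
step_arm:
  increments: "-0.4 -0.001 0.0015 0.035 0 0 0; -0.4 0 0 0.035 0 0 0; -0.4 0 0 0.03 0 0 0; -0.4 0 0 0.02 0 0 0; -0.4 0 0 0 0 0 0"

```text
time_s: 15.0
tool_pos: [575.7, 298.8, 13.0]
tool_rot: [-3.135, -0.001, 2.296]
ft_force: [-0.3, 0.6, -2.3]
grip_width: 33.5
gripper_force: 60.5
```

Emit:
step_arm:
  increments: "-0.4 0 0 0 0 0 0; -0.4 0 0 0.006 0 0 0; -0.4 0 0 0.002 0 0 0; -0.4 0 0 0 0 0 0; -0.4 0 0 0 0 0 0"

```text
time_s: 15.42
tool_pos: [577.8, 302.6, 10.1]
tool_rot: [3.14, 0.0, 2.298]
ft_force: [0.6, -0.1, -2.4]
grip_width: 33.5
gripper_force: 60.5
```

Emit:
step_arm:
  increments: "-0.4 0 0 0.0045 0 0 0; -0.4 0 0 0 0 0 0; -0.4 0 0 0.001 0 0 0; -0.4 0 0 0 0 0 0; -0.4 0 0 0 0 0 0"

```text
time_s: 15.83
tool_pos: [577.2, 302.6, 4.0]
tool_rot: [3.141, -0.0, 2.298]
ft_force: [-1.8, -0.3, 3.9]
grip_width: 33.1
gripper_force: 61.1
```

Contact with the floor; release and go for the divider.

Emit:
step_arm:
  increments: "-0.1 0 0 0 0 0 0; 0.2 0 0 0 0 0 0; 0.2 0 0 0 0 0 0; 0.2 0 0 0 0 0 0"

```text
time_s: 16.17
tool_pos: [577.4, 302.5, 3.5]
tool_rot: [3.141, 0.0, 2.298]
ft_force: [0.4, -0.5, -1.1]
grip_width: 51.0
gripper_force: 0.0
```

Emit:
step_arm:
  increments: "0.2 0 0 -0.02 0 0 0; 0.2 0 0 -0.03 0 0 0; 0.2 0 0 -0.04 0 0 0; 0.2 0 0 -0.035 0 0 0; 0.2 0 0 0 0 0 0"

```text
time_s: 16.58
tool_pos: [580.7, 303.8, 135.4]
tool_rot: [3.132, 0.002, 2.297]
ft_force: [0.4, 0.2, -0.1]
grip_width: 51.1
gripper_force: 0.0
```

```bash
python3 plan.py -0.3 498.6 -263 110 154.6
```

```text
t 16.6 [580.7 303.8 135.4] yaw 131.6 rp [1.794e+02 1.000e-01] grip 51.1 q [-0.68  0.6   0.17  1.85 -0.14  0.7   0.3 ] n 16
-0.3 -0.0231 -0.0274 0.0016 0 0 -1.44; -0.3 -0.0224 -0.0279 0.0016 0 0 -1.44; -0.3 -0.0217 -0.0285 0.0016 0 0 -1.44; -0.3 -0.0210 -0.0290 0.0016 0 0 -1.44; -0.3 -0.0202 -0.0295 0.0016 0 0 -1.44
-0.3 -0.0195 -0.0300 0.0016 0 0 -1.44; -0.3 -0.0187 -0.0305 0.0016 0 0 -1.44; -0.3 -0.0179 -0.0310 0.0016 0 0 -1.44; -0.3 -0.0172 -0.0314 0.0016 0 0 -1.44; -0.3 -0.0164 -0.0318 0.0016 0 0 -1.44
-0.3 -0.0156 -0.0322 0.0016 0 0 -1.44; -0.3 -0.0148 -0.0326 0.0016 0 0 -1.44; -0.3 -0.0139 -0.0330 0.0016 0 0 -1.44; -0.3 -0.0131 -0.0333 0.0016 0 0 -1.44; -0.3 -0.0123 -0.0336 0.0016 0 0 -1.44
-0.3 -0.0114 -0.0339 0.0016 0 0 -1.44
```

Emit:
step_arm:
  increments: "-0.2 -0.023 -0.0275 0 0 0 -1.44; -0.2 -0.0225 -0.028 0 0 0 -1.44; -0.2 -0.0215 -0.0285 0 0 0 -1.44; -0.2 -0.021 -0.029 0 0 0 -1.44; -0.2 -0.020 -0.0295 0 0 0 -1.44"

```text
time_s: 17.0
tool_pos: [551.0, 124.0, 128.5]
tool_rot: [3.141, 0.0, 2.425]
ft_force: [0.4, -0.7, -0.4]
grip_width: 34.1
gripper_force: 0.0
```

Emit:
step_arm:
  increments: "-0.2 -0.0195 -0.030 0 0 0 -1.44; -0.2 -0.0185 -0.0305 0 0 0 -1.44; -0.2 -0.018 -0.031 0 0 0 -1.44; -0.2 -0.017 -0.0315 0 0 0 -1.44; -0.2 -0.0165 -0.032 0 0 0 -1.44"

```text
time_s: 17.42
tool_pos: [525.4, -53.4, 128.5]
tool_rot: [3.141, 0.0, 2.551]
ft_force: [1.5, -0.2, -0.2]
grip_width: 34.2
gripper_force: 0.0
```

Emit:
step_arm:
  increments: "-0.2 -0.0155 -0.032 0 0 0 -1.44; -0.2 -0.015 -0.0325 0 0 0 -1.44; -0.2 -0.014 -0.033 0 0 0 -1.44; -0.2 -0.013 -0.0335 0 0 0 -1.44; -0.2 -0.0125 -0.0335 0 0 0 -1.44"

```text
time_s: 17.83
tool_pos: [500.3, -230.8, 128.5]
tool_rot: [3.142, 0.0, 2.676]
ft_force: [1.0, 0.4, 0.2]
grip_width: 34.3
gripper_force: 0.0
```

Emit:
step_arm:
  increments: "-0.2 -0.0115 -0.034 0 0 0 -1.44; -0.2 0 0 0.02 0 0 0; -0.2 0 0 0 0 0 0; -0.2 0 0 0 0 0 0"

```text
time_s: 18.17
tool_pos: [495.1, -264.3, 107.9]
tool_rot: [3.141, -0.002, 2.699]
ft_force: [-0.2, 0.8, 0.9]
grip_width: 34.1
gripper_force: 0.0
```

```bash
cat > e.py <<'E'
from h import *
im=manip.get_image("scene"); show(im,["tin_center","stone_center"])
for n in ["divider_grip"]:
    for r in manip.pinpoint(n,im)[:1]: print(n,r)
E
python3 e.py; python3 plan.py -0.3 498.6 -263 10 154.6
```

```text
tin_center 0.70 px [373. 250.] n 236 ztop 38 rect [498.3 227.6] [50.9 50.9] ang 41.5 rgb [59 57 53]
divider_grip {'xy': [0.4662, 0.4095], 'score': 0.65}
t 18.4 [ 496.6 -263.4  109.3] yaw 154.8 rp [180.   0.] grip 34.0 q [ 0.41  0.54 -0.03  2.06  0.03  0.54  1.49] n 3
-0.3 -0.0005 0.0004 0.0331 0 0 0.07; -0.3 -0.0005 0.0004 0.0331 0 0 0.07; -0.3 -0.0005 0.0004 0.0331 0 0 0.07
```

Emit:
step_arm:
  increments: "-0.2 -0.0015 0.001 0.03 0 0 0; -0.2 0 0 0.03 0 0 0; -0.2 0 0 0.025 0 0 0; -0.2 0 0 0.008 0 0 0; -0.2 0 0 0 0 0 0"

```text
time_s: 18.78
tool_pos: [497.1, -263.0, 14.3]
tool_rot: [3.142, -0.003, 2.702]
ft_force: [0.1, 0.5, -0.2]
grip_width: 34.2
gripper_force: 0.0
```

Emit:
step_arm:
  increments: "-0.2 0 0 0 0 0 0; -0.2 0 0 0 0 0 0; -0.2 0 0 0 0 0 0"

```text
time_s: 19.03
tool_pos: [498.6, -264.6, 17.2]
tool_rot: [3.142, 0.003, 2.7]
ft_force: [-0.8, 1.1, 0.4]
grip_width: 34.4
gripper_force: 0.0
```

Emit:
step_arm:
  increments: "-0.2 0 0 0.005 0 0 0; -0.2 0 0 0.002 0 0 0; -0.2 0 0 0 0 0 0; -0.2 0 0 0 0 0 0"

```text
time_s: 19.37
tool_pos: [497.5, -264.3, 8.6]
tool_rot: [-3.142, -0.0, 2.7]
ft_force: [-1.0, 0.2, -0.7]
grip_width: 34.0
gripper_force: 0.0
```

Emit:
step_arm:
  increments: "-0.5 0 0 0 0 0 0; -0.9 0 0 0 0 0 0; -0.9 0 0 0 0 0 0; -0.9 0 0 0 0 0 0; -0.9 0 0 0 0 0 0"
  force: 70

```text
time_s: 19.78
tool_pos: [497.8, -264.3, 9.3]
tool_rot: [3.142, 0.001, 2.7]
ft_force: [-2.2, 1.0, 8.4]
grip_width: 4.1
gripper_force: 4.4
```

Emit:
step_arm:
  increments: "-1 0 0 0 0 0 0; -1 0 0 0 0 0 0; -1 0 0 0 0 0 0"

```text
time_s: 20.03
tool_pos: [497.9, -264.4, 9.1]
tool_rot: [3.142, 0.001, 2.7]
ft_force: [-1.1, -0.0, 7.4]
grip_width: 0.0
gripper_force: 3.7
```

```bash
cat > f.py <<'E'
from h import *
im=manip.get_image("scene"); save(im,"s3.png",(240,110,360,200),5)
im=manip.get_image("top"); save(im,"t3.png",(330,180,420,250),6)
E
python3 f.py
```

```text
(no output)
```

View pics/s3.png

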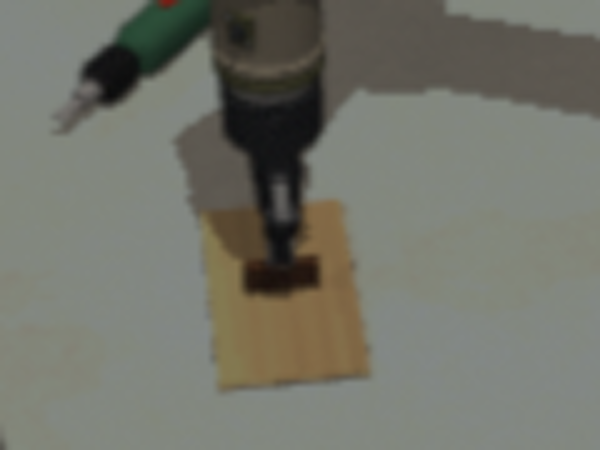

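```bash
cat > g.py <<'E'
from h import *
for c in ["top","scene"]:
    im=manip.get_image(c); show(im,["divider_grip"])
    P,u,v=pts(im)
    F=im["frame"][v,u].astype(int)
    k=(np.hypot(P[:,0]-500,P[:,1]+263)<120)&(P[:,2]<60)&(P[:,2]>0)
    dark=k&(F.sum(1)<200)&(F[:,0]-F[:,2]>12)
    if dark.sum()>5: print(c,"bar?",dark.sum(),cv2.minAreaRect(P[dark][:,:2].astype(np.float32)),np.percentile(P[dark][:,2],[5,50,95]))
    L=k&(F[:,0]-F[:,2]>30)&(P[:,2]<20); print(c,"plate",L.sum(),cv2.minAreaRect(P[L][:,:2].astype(np.float32)),np.percentile(P[L][:,2],[5,50,95]))
E
python3 g.py
```

```text
divider_grip 0.64 px [359. 218.] n 564 ztop 17 rect [ 490.1 -208. ] [106.  177.8] ang 77.6 rgb [178 154  93]
top bar? 13 ((496.83905029296875, -235.02664184570312), (69.44969940185547, 13.356513977050781), 39.53688430786133) [12.15396237 32.74242137 37.27483257]
top plate 521 ((517.7255859375, -222.67977905273438), (117.09427642822266, 116.44434356689453), 64.92256927490234) [ 1.78533512  6.41277177 11.92007006]
divider_grip 0.95 px [298. 173.] n 970 ztop 27 rect [ 501.2 -262.3] [18.3 58.5] ang 61.2 rgb [114  96  66]
scene bar? 123 ((482.1228332519531, -301.67950439453125), (108.14443969726562, 55.04594802856445), 66.02999877929688) [ 2.95569686 19.9872935  38.33353137]
scene plate 829 ((498.4242858886719, -264.05499267578125), (214.85946655273438, 114.16999053955078), 64.70152282714844) [ 1.48837693  6.23063179 10.99275465]
```

View pics/t3.png

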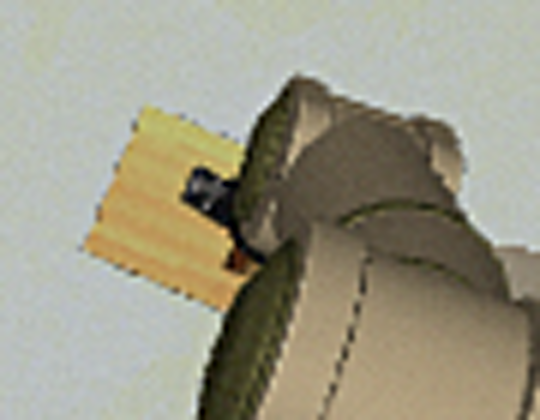

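```bash
cat > i.py <<'E'
from h import *
im=manip.get_image("scene"); save(im,"s4.png",(275,145,325,182),14)
K,R,t=np.array(im["K"]),np.array(im["R"]),np.array(im["t"]).ravel()
for n,X in (("tcp",[497.9,-264.4,9.1]),("bartop",[499,-263.3,34]),("grasp",[497.9,-264.4,28])):
    c=K@(R@np.array(X)+t); print(n,c[:2]/c[2])
P,u,v=pts(im)
for r in range(152,172):
    s=(v==r)&(u>=292)&(u<=302); print(r," ".join("(%.0f,%.0f,%.0f)"%tuple(p) for p in P[s][::2]))
E
python3 i.py
```

```text
tcp [296.15801727 166.67146347]
bartop [295.77418257 162.10752842]
grasp [295.94267032 163.01848954]
152 (518,-253,100) (523,-228,121) (522,-215,129) (518,-207,133) (438,-336,6) (433,-328,9)
153 (517,-255,93) (528,-219,124) (523,-212,127) (514,-214,121) (443,-327,9) (433,-328,4)
154 (517,-257,87) (530,-215,123) (527,-207,127) (516,-212,119) (445,-324,7) (437,-321,6)
155 (516,-257,82) (532,-212,121) (526,-209,120) (520,-205,121) (450,-315,11) (442,-312,9)
156 (521,-250,85) (527,-223,106) (516,-228,98) (513,-217,104) (452,-312,8) (443,-311,5)
157 (525,-242,88) (519,-237,88) (510,-239,83) (506,-231,86) (453,-310,5) (444,-310,0)
158 (483,-322,6) (510,-255,66) (505,-249,68) (492,-256,57) (459,-300,9) (450,-300,5)
159 (485,-319,3) (511,-253,63) (504,-252,60) (494,-254,54) (459,-300,5) (456,-290,10)
160 (495,-301,15) (512,-252,60) (505,-250,57) (495,-252,51) (465,-289,10) (459,-285,10)
161 (494,-304,8) (511,-254,52) (504,-251,51) (496,-250,48) (484,-256,37) (476,-255,35)
162 (514,-266,40) (512,-253,48) (505,-251,47) (496,-252,41) (484,-257,32) (478,-252,33)
163 (514,-266,35) (506,-265,32) (501,-258,34) (494,-256,33) (489,-249,35) (481,-246,33)
164 (514,-268,28) (509,-260,31) (500,-261,27) (496,-252,31) (488,-250,29) (480,-248,26)
165 (513,-269,22) (507,-264,23) (500,-260,22) (490,-263,15) (489,-249,24) (477,-254,15)
166 (515,-265,20) (506,-267,15) (498,-265,12) (492,-259,14) (487,-254,15) (479,-252,12)
167 (516,-264,17) (507,-265,12) (503,-256,16) (494,-257,11) (489,-249,15) (481,-249,11)
168 (517,-263,12) (509,-262,10) (502,-258,9) (496,-254,9) (490,-249,10) (480,-250,4)
169 (517,-264,7) (509,-262,4) (502,-259,3) (495,-255,2) (490,-249,5) (485,-241,8)
170 (518,-262,3) (515,-252,10) (505,-255,2) (500,-248,5) (494,-242,6) (486,-240,4)
171 (521,-258,2) (516,-251,6) (508,-250,2) (506,-237,11) (499,-234,10) (492,-231,9)
```

View pics/s4.png

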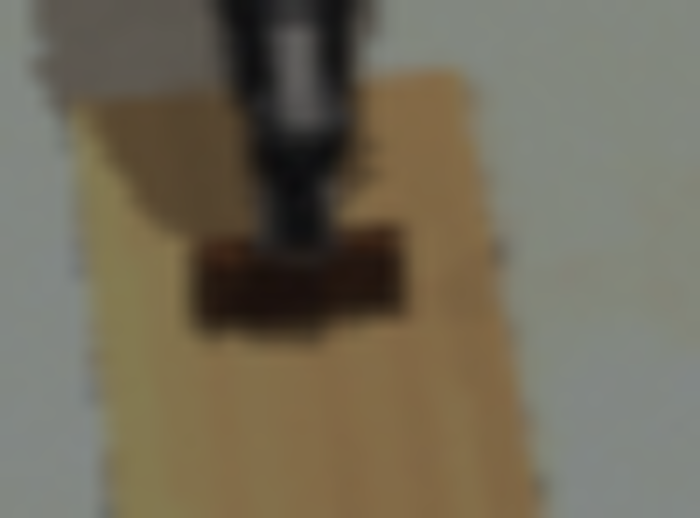

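Emit:
step_arm:
  increments: "-1 0 0 -0.004 0 0 0; -1 0 0 0 0 0 0; -1 0 0 0 0 0 0"

```text
time_s: 20.63
tool_pos: [497.8, -264.3, 12.8]
tool_rot: [3.142, 0.0, 2.7]
ft_force: [0.1, 0.2, -0.8]
grip_width: -0.3
gripper_force: 0.0
```

Emit:
step_arm:
  increments: "-1 0 0 -0.015 0 0 0; -1 0 0 -0.015 0 0 0; -1 0 0 0 0 0 0; -1 0 0 0 0 0 0"

```text
time_s: 20.97
tool_pos: [498.0, -264.4, 43.0]
tool_rot: [3.142, 0.001, 2.7]
ft_force: [-0.5, -0.2, -0.1]
grip_width: 0.1
gripper_force: 0.0
```

```bash
cat > i.py <<'E'
from h import *
im=manip.get_image("scene"); save(im,"s5.png",(260,130,340,190),10)
E
python3 i.py
```

```text
(no output)
```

View pics/s5.png

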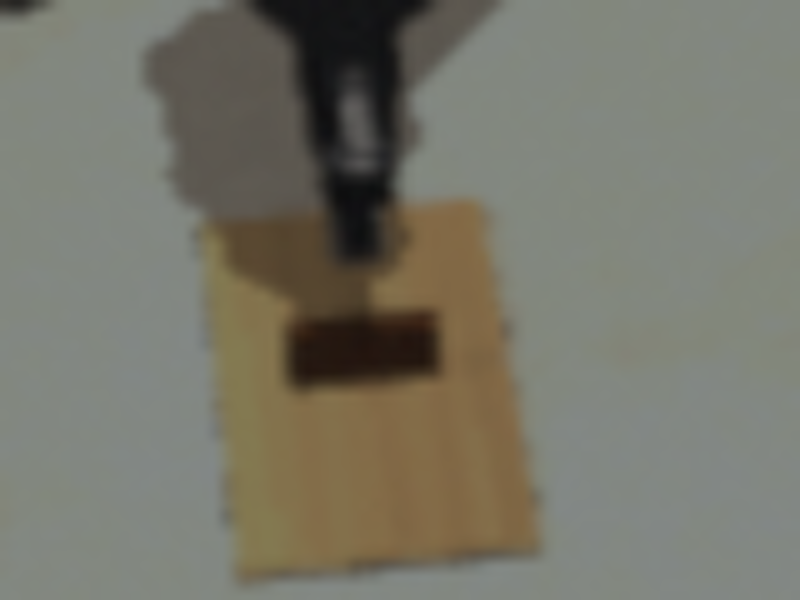

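Emit:
step_arm:
  increments: "-0.2 0 0 0 0 0 0; -0.2 0 0 0 0 0 0; -0.2 0 0 0 0 0 0; -0.2 0 0 0 0 0 0"

```text
time_s: 21.35
tool_pos: [497.4, -264.1, 42.1]
tool_rot: [-3.142, -0.001, 2.7]
ft_force: [0.4, 0.5, 0.2]
grip_width: 34.3
gripper_force: 0.0
```

Emit:
step_arm:
  increments: "-0.2 0 0 0.02 0 0 0; -0.2 0 0 0.02 0 0 0; -0.2 0 0 0.01 0 0 0; -0.2 0 0 0 0 0 0; -0.2 0 0 0 0 0 0"

```text
time_s: 21.77
tool_pos: [497.2, -264.1, -7.8]
tool_rot: [-3.141, -0.002, 2.7]
ft_force: [0.5, -0.7, -0.6]
grip_width: 34.2
gripper_force: 0.0
```

Emit:
step_arm:
  increments: "-0.2 0 0 0.004 0 0 0; -0.2 0 0 0 0 0 0; -0.2 0 0 0 0 0 0"

```text
time_s: 22.02
tool_pos: [497.9, -264.4, -10.9]
tool_rot: [3.142, 0.001, 2.7]
ft_force: [-0.6, -0.0, 0.5]
grip_width: 34.0
gripper_force: 0.0
```

```bash
python3 -c "
from h import *; print(manip.pinch_z)"; python3 plan.py -0.2 498.2 -264 -14 154.6 | head -1
```

```text
18.700000000000003
t 22.0 [ 497.9 -264.4  -10.9] yaw 154.7 rp [180.   0.] grip 34.0 q [ 0.4   0.73 -0.02  2.11  0.04  0.29  1.48] n 1
```

Emit:
step_arm:
  increments: "-0.2 0 0 0.003 0 0 0; -0.4 0 0 0 0 0 0; -0.8 0 0 0 0 0 0; -0.8 0 0 0 0 0 0; -0.8 0 0 0 0 0 0"

```text
time_s: 22.43
tool_pos: [497.7, -264.3, -14.1]
tool_rot: [-3.142, 0.0, 2.7]
ft_force: [-0.4, 0.5, 4.3]
grip_width: 10.8
gripper_force: 69.0
```

Emit:
step_arm:
  increments: "-0.9 0 0 0 0 0 0; -0.9 0 0 0 0 0 0; -0.9 0 0 -0.01 0 0 0; -0.9 0 0 -0.01 0 0 0; -0.9 0 0 0 0 0 0"

```text
time_s: 22.85
tool_pos: [498.5, -264.7, 7.5]
tool_rot: [3.142, 0.002, 2.7]
ft_force: [0.3, -0.4, -2.0]
grip_width: 10.5
gripper_force: 68.4
```

Emit:
step_arm:
  increments: "-0.9 0 0 -0.03 0 0 0; -0.9 0 0 -0.04 0 0 0; -0.9 0 0 -0.04 0 0 0; -0.9 0 0 0 0 0 0; -0.9 0 0 0 0 0 0"

```text
time_s: 23.27
tool_pos: [499.0, -264.9, 118.2]
tool_rot: [3.141, 0.005, 2.7]
ft_force: [-1.3, -0.9, -1.4]
grip_width: 10.8
gripper_force: 68.6
```

```bash
cat > j.py <<'E'
from h import *
a=np.radians(131.6); ex=np.array([np.cos(a),np.sin(a)]); ey=np.array([-ex[1],ex[0]])
for c in ["scene","top"]:
    im=manip.get_image(c); P,u,v=pts(im); d=P[:,:2]-[536,265.5]; X,Y=d@ex,d@ey
    k=(abs(X)<58)&(abs(Y)<88)&(P[:,2]>29)&(P[:,2]<43)
    for n,s in (("tin",k&(Y>15)),("stone",k&(Y<-15))):
        rc=cv2.minAreaRect(np.stack([X[s],Y[s]],1).astype(np.float32)); print(c,n,s.sum(),np.round(rc[0],1),np.round(rc[1],1),"%.1f"%rc[2],"z",np.median(P[s,2]).round(1))
    if c=="scene": save(im,"s6.png",(250,110,430,310),3)
E
python3 j.py;python3 plan.py -0.9 536 265.5 125 131.6
```

```text
scene tin 179 [-2.5 53.8] [51.8 53.2] 10.9 z 34.5
scene stone 278 [ -0.7 -62.2] [ 50.7 110. ] 89.9 z 33.9
top tin 123 [-1.7 55.8] [50.3 51. ] 3.7 z 35.5
top stone 153 [  1.5 -56.4] [78.3 36.9] 0.2 z 34.7
t 23.4 [ 497.3 -264.1  115.4] yaw 154.7 rp [180.  -0.] grip 10.3 q [ 0.41  0.53 -0.03  2.05  0.03  0.56  1.49] n 14
-0.9 0.0137 0.0354 -0.0007 0 0 1.65; -0.9 0.0147 0.0350 -0.0007 0 0 1.65; -0.9 0.0157 0.0345 -0.0007 0 0 1.65; -0.9 0.0167 0.0341 -0.0007 0 0 1.65; -0.9 0.0176 0.0336 -0.0007 0 0 1.65
-0.9 0.0186 0.0331 -0.0007 0 0 1.65; -0.9 0.0195 0.0325 -0.0007 0 0 1.65; -0.9 0.0205 0.0319 -0.0007 0 0 1.65; -0.9 0.0214 0.0313 -0.0007 0 0 1.65; -0.9 0.0223 0.0307 -0.0007 0 0 1.65
-0.9 0.0232 0.0300 -0.0007 0 0 1.65; -0.9 0.0240 0.0294 -0.0007 0 0 1.65; -0.9 0.0248 0.0287 -0.0007 0 0 1.65; -0.9 0.0257 0.0279 -0.0007 0 0 1.65
```

View pics/s6.png

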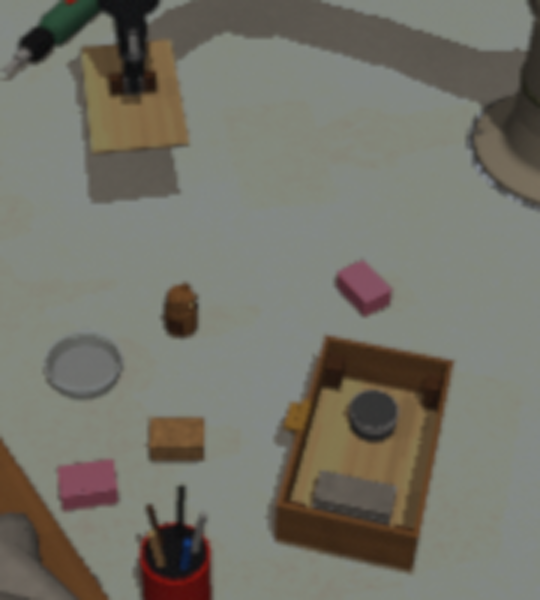

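Emit:
step_arm:
  increments: "-0.9 0.0135 0.0355 0 0 0 1.65; -0.9 0.0145 0.035 0 0 0 1.65; -0.9 0.0155 0.0345 0 0 0 1.65; -0.9 0.0165 0.034 0 0 0 1.65; -0.9 0.0175 0.0335 0 0 0 1.65"

```text
time_s: 23.78
tool_pos: [511.0, -73.9, 113.9]
tool_rot: [-3.14, -0.003, 2.554]
ft_force: [1.0, -0.1, -2.3]
grip_width: 10.7
gripper_force: 68.6
```

Emit:
step_arm:
  increments: "-0.9 0.0185 0.033 0 0 0 1.65; -0.9 0.0195 0.0325 0 0 0 1.65; -0.9 0.0205 0.032 0 0 0 1.65; -0.9 0.0215 0.0315 0 0 0 1.65; -0.9 0.0225 0.0305 0 0 0 1.65"

```text
time_s: 24.2
tool_pos: [524.7, 115.4, 113.9]
tool_rot: [-3.139, -0.001, 2.411]
ft_force: [0.2, -0.0, -0.8]
grip_width: 10.6
gripper_force: 68.6
```

Emit:
step_arm:
  increments: "-0.9 0.023 0.030 0 0 0 1.65; -0.9 0.024 0.0295 0 0 0 1.65; -0.9 0.025 0.0285 0 0 0 1.65; -0.9 0.0255 0.028 0 0 0 1.65; -0.9 0 0 0 0 0 0"

```text
time_s: 24.62
tool_pos: [535.5, 274.6, 113.4]
tool_rot: [3.141, -0.003, 2.305]
ft_force: [-0.2, 0.8, -1.3]
grip_width: 10.6
gripper_force: 68.6
```

Emit:
step_arm:
  increments: "-0.9 0 0 0.02 0 0 0; -0.9 0 0 0.01 0 0 0; -0.9 0 0 0 0 0 0; -0.9 0 0 0 0 0 0; -0.9 0 0 0 0 0 0"

```text
time_s: 25.03
tool_pos: [537.1, 264.1, 85.4]
tool_rot: [-3.141, 0.0, 2.296]
ft_force: [-0.1, 0.3, -0.6]
grip_width: 10.7
gripper_force: 68.7
```

```bash
cat > k.py <<'E'
from h import *
a=np.radians(131.6); ex=np.array([np.cos(a),np.sin(a)]); ey=np.array([-ex[1],ex[0]])
o=manip.get_obs(); zt=o["tool_pos"][2]+14.1+6
for c in ["scene","top"]:
    im=manip.get_image(c); P,u,v=pts(im); d=P[:,:2]-[536,265.5]; X,Y=d@ex,d@ey
    F=im["frame"][v,u].astype(int)
    s=(abs(X)<90)&(abs(Y)<140)&(abs(P[:,2]-zt)<7)&(F[:,0]-F[:,2]>25)
    rc=cv2.minAreaRect(np.stack([X[s],Y[s]],1).astype(np.float32)); print(c,s.sum(),np.round(rc[0],1),np.round(rc[1],1),"%.1f"%rc[2],"z",np.median(P[s,2]).round(1),zt.round(1), np.polyfit(X[s],P[s,2],1)[0].round(3),np.polyfit(Y[s],P[s,2],1)[0].round(3))
E
python3 k.py; python3 plan.py -0.9 536 265.5 60 131.6
```

```text
scene 1671 [-4.  -1.9] [207.1 116.3] 90.0 z 105.5 105.5 -0.0 0.001
top 731 [-2.5 -1.5] [206.  115.4] 89.6 z 106.6 105.5 -0.002 -0.004
t 25.1 [537.4 264.5  86.1] yaw 131.6 rp [180.   0.] grip 10.9 q [-0.66  0.61  0.16  2.   -0.18  0.54  0.35] n 1
-0.9 0.0017 -0.0004 0.0261 0 0 -0.05
```

Emit:
step_arm:
  increments: "-0.9 0.003 -0.0015 0 0 0 0; -0.9 0 0 0.02 0 0 0; -0.9 0 0 0.01 0 0 0; -0.9 0 0 0 0 0 0; -0.9 0 0 0 0 0 0"

```text
time_s: 25.55
tool_pos: [533.4, 265.9, 55.3]
tool_rot: [-3.14, -0.0, 2.297]
ft_force: [-0.1, -0.1, -0.3]
grip_width: 10.6
gripper_force: 68.7
```

Emit:
step_arm:
  increments: "-0.9 0 0 0.01 0 0 0; -0.9 0 0 0.008 0 0 0; -0.9 0 0 0.004 0 0 0; -0.9 0 0 0 0 0 0; -0.9 0 0 0 0 0 0"

```text
time_s: 25.97
tool_pos: [533.7, 266.1, 33.2]
tool_rot: [-3.141, -0.0, 2.297]
ft_force: [-0.4, 0.7, -0.8]
grip_width: 10.5
gripper_force: 68.7
```

Emit:
step_arm:
  increments: "-0.9 0 0 0.003 0 0 0; -0.9 0 0 0.002 0 0 0; -0.9 0 0 0 0 0 0; -0.9 0 0 0 0 0 0"

```text
time_s: 26.3
tool_pos: [533.8, 266.2, 28.6]
tool_rot: [-3.142, 0.0, 2.297]
ft_force: [-0.3, 0.0, -1.0]
grip_width: 10.7
gripper_force: 68.7
```

```bash
python3 k.py
```

```text
scene 1695 [-4.5 -0.6] [142.1 238.2] 1.7 z 48.6 48.7 -0.003 -0.002
top 716 [-1.6  2.3] [136.8 227.7] 0.2 z 49.4 48.7 0.003 0.001
```

Level at 48.6; lower a last millimetre and release, keeping the opening small near the bar.

Emit:
step_arm:
  increments: "-0.9 0 0 0.001 0 0 0; -0.9 0 0 0 0 0 0; -0.5 0 0 0 0 0 0; -0.2 0 0 0 0 0 0; -0.2 0 0 0 0 0 0"

```text
time_s: 26.82
tool_pos: [533.9, 266.3, 27.6]
tool_rot: [3.141, 0.0, 2.297]
ft_force: [-0.5, -0.3, 0.8]
grip_width: 34.5
gripper_force: 0.0
```

Emit:
step_arm:
  increments: "-0.2 0 0 -0.01 0 0 0; -0.2 0 0 -0.03 0 0 0; -0.2 0 0 -0.04 0 0 0; -0.2 0 0 -0.03 0 0 0; -0.2 0 0 0 0 0 0"

```text
time_s: 27.23
tool_pos: [536.7, 267.3, 144.1]
tool_rot: [3.133, 0.002, 2.296]
ft_force: [0.4, 1.0, -0.4]
grip_width: 34.4
gripper_force: 0.0
```

```bash
python3 plan.py 0.4 593.5 -10 115 131.6
```

```text
t 27.2 [536.7 267.3 144.1] yaw 131.6 rp [1.795e+02 1.000e-01] grip 34.4 q [-0.69  0.53  0.19  1.97 -0.16  0.65  0.33] n 8
0.4 -0.0306 -0.0177 0.0036 0 0 -0.00; 0.4 -0.0306 -0.0177 0.0036 0 0 -0.00; 0.4 -0.0306 -0.0177 0.0036 0 0 -0.00; 0.4 -0.0306 -0.0177 0.0036 0 0 -0.00; 0.4 -0.0306 -0.0177 0.0036 0 0 -0.00
0.4 -0.0306 -0.0177 0.0036 0 0 -0.00; 0.4 -0.0306 -0.0177 0.0036 0 0 -0.00; 0.4 -0.0306 -0.0177 0.0036 0 0 -0.00
```

Emit:
step_arm:
  increments: "0.45 -0.0305 -0.0175 0.003 0 0 0; 0.45 -0.0305 -0.0175 0.003 0 0 0; 0.45 -0.0305 -0.0175 0.003 0 0 0; 0.45 -0.0305 -0.0175 0.003 0 0 0; 0.45 -0.0305 -0.0175 0.003 0 0 0"
  force: 40

```text
time_s: 27.65
tool_pos: [569.7, 92.6, 123.1]
tool_rot: [3.141, 0.0, 2.297]
ft_force: [0.2, -0.1, -0.1]
grip_width: 62.1
gripper_force: 0.0
```

Emit:
step_arm:
  increments: "0.45 -0.031 -0.018 0.003 0 0 0; 0.45 -0.031 -0.018 0.003 0 0 0; 0.45 -0.031 -0.018 0.003 0 0 0; 0.45 0 0 0.01 0 0 0; 0.45 0 0 0 0 0 0"

```text
time_s: 28.07
tool_pos: [590.5, -14.2, 102.8]
tool_rot: [-3.14, -0.0, 2.292]
ft_force: [-0.1, 0.3, -0.4]
grip_width: 61.8
gripper_force: 0.0
```

```bash
cat > l.py <<'E'
from h import *
im=manip.get_image("scene"); show(im,["owl_center","cork_center"])
a=np.radians(131.6); ex=np.array([np.cos(a),np.sin(a)]); ey=np.array([-ex[1],ex[0]])
for c in ["scene","top"]:
    if c=="top": im=manip.get_image(c)
    P,u,v=pts(im); d=P[:,:2]-[536,265.5]; X,Y=d@ex,d@ey
    s=(abs(X)<62)&(abs(Y)<107)&(abs(P[:,2]-49)<5); rc=cv2.minAreaRect(np.stack([X[s],Y[s]],1).astype(np.float32)); print(c,"plate",s.sum(),np.percentile(X[s],[1,99]).round(1),np.percentile(Y[s],[1,99]).round(1),np.median(P[s,2]))
    b=(abs(X)<50)&(abs(Y)<30)&(abs(P[:,2]-76)<6); print("  bar",b.sum(),cv2.minAreaRect(np.stack([X[b],Y[b]],1).astype(np.float32)))
E
python3 l.py; python3 plan.py 0.4 593.5 -10 80 131.6
```

```text
owl_center 0.44 px [311. 210.] n 204 ztop 61 rect [597.5  -7.1] [29.9 27.4] ang 57.8 rgb [76 59 42]
cork_center 0.81 px [378. 340.] n 361 ztop 34 rect [677.6 484.1] [40.9 57. ] ang 87.3 rgb [119  74  87]
cork_center 0.80 px [305. 259.] n 275 ztop 33 rect [692.  137.1] [44.1 58. ] ang 57.5 rgb [103  79  52]
cork_center 0.75 px [372. 204.] n 182 ztop 33 rect [390.5  71.8] [57.1 34.8] ang 88.9 rgb [111  67  79]
scene plate 1663 [-57.2  56.9] [-95.7 101.6] 48.164674322112766
  bar 77 ((0.25965118408203125, -0.8021240234375), (18.0474910736084, 59.04633712768555), 88.43913269042969)
top plate 1118 [-55.2  59. ] [-101.  102.] 49.008876846683535
  bar 46 ((2.5726089477539062, -0.30536985397338867), (57.919891357421875, 12.599493980407715), 2.28240704536438)
t 28.3 [591.   -9.7 104. ] yaw 131.7 rp [180.  -0.] grip 61.6 q [-0.17  0.58  0.14  2.01 -0.14  0.57  0.79] n 1
0.4 -0.0019 0.0016 0.0240 0 0 0.12
```

Emit:
step_arm:
  increments: "0.45 -0.0025 0.0025 0 0 0 0; 0.45 0 0 0.025 0 0 0; 0.45 0 0 0.025 0 0 0; 0.45 0 0 0.025 0 0 0; 0.45 0 0 0.02 0 0 0"

```text
time_s: 28.68
tool_pos: [594.8, -10.1, 7.6]
tool_rot: [3.141, -0.0, 2.299]
ft_force: [0.7, -0.4, 0.0]
grip_width: 61.8
gripper_force: 0.0
```

Emit:
step_arm:
  increments: "0.45 0 0 0.01 0 0 0; 0.45 0 0 0.004 0 0 0; 0.45 0 0 0 0 0 0; 0.45 0 0 0 0 0 0; 0.45 0 0 0 0 0 0"

```text
time_s: 29.1
tool_pos: [595.4, -11.4, -4.2]
tool_rot: [3.14, 0.001, 2.297]
ft_force: [0.3, -0.3, 1.5]
grip_width: 62.0
gripper_force: 0.0
```

Emit:
step_arm:
  increments: "0.45 0 0 0.006 0 0 0; 0.45 0 0 0.004 0 0 0; 0.45 0 0 0 0 0 0; 0.45 0 0 0 0 0 0"

```text
time_s: 29.43
tool_pos: [594.4, -11.5, -15.5]
tool_rot: [-3.141, -0.0, 2.297]
ft_force: [0.0, -0.6, 0.5]
grip_width: 62.0
gripper_force: 0.0
```

Emit:
step_arm:
  increments: "0.1 0 0 0 0 0 0; -0.15 0 0 0 0 0 0; -0.2 0 0 0 0 0 0; -0.2 0 0 0 0 0 0; -0.2 0 0 0 0 0 0"
  force: 30

```text
time_s: 29.85
tool_pos: [594.6, -11.6, -15.1]
tool_rot: [3.141, 0.0, 2.297]
ft_force: [-1.9, 0.5, 4.5]
grip_width: 39.2
gripper_force: 30.4
```

Emit:
step_arm:
  increments: "-0.2 0 0 -0.015 0 0 0; -0.2 0 0 -0.03 0 0 0; -0.2 0 0 -0.035 0 0 0; -0.2 0 0 -0.03 0 0 0; -0.2 0 0 -0.015 0 0 0"

```text
time_s: 30.27
tool_pos: [595.9, -11.6, 112.9]
tool_rot: [3.139, 0.002, 2.297]
ft_force: [0.4, -0.3, -0.7]
grip_width: 38.8
gripper_force: 30.5
```

Emit:
step_arm:
  increments: "-0.2 0 0 0 0 0 0; -0.2 0 0 0 0 0 0"

```text
time_s: 30.43
tool_pos: [595.0, -11.3, 110.2]
tool_rot: [3.14, 0.001, 2.297]
ft_force: [0.2, 1.1, -0.9]
grip_width: 39.4
gripper_force: 30.4
```

```bash
python3 plan.py -0.2 577.1 302 105 131.6
```

```text
t 30.4 [595.  -11.3 110.2] yaw 131.6 rp [1.799e+02 1.000e-01] grip 39.4 q [-0.17  0.57  0.14  2.   -0.14  0.58  0.79] n 9
-0.2 0.0273 0.0216 0.0006 0 0 0.00; -0.2 0.0273 0.0216 0.0006 0 0 0.00; -0.2 0.0273 0.0216 0.0006 0 0 0.00; -0.2 0.0273 0.0216 0.0006 0 0 0.00; -0.2 0.0273 0.0216 0.0006 0 0 0.00
-0.2 0.0273 0.0216 0.0006 0 0 0.00; -0.2 0.0274 0.0216 0.0006 0 0 0.00; -0.2 0.0274 0.0216 0.0006 0 0 0.00; -0.2 0.0274 0.0216 0.0006 0 0 0.00
```

Emit:
step_arm:
  increments: "-0.2 0.0275 0.0215 0 0 0 0; -0.2 0.0275 0.0215 0 0 0 0; -0.2 0.0275 0.0215 0 0 0 0; -0.2 0.0275 0.0215 0 0 0 0; -0.2 0.0275 0.0215 0 0 0 0"

```text
time_s: 30.85
tool_pos: [582.4, 164.0, 107.7]
tool_rot: [-3.139, -0.001, 2.297]
ft_force: [0.9, -0.0, 0.6]
grip_width: 39.2
gripper_force: 30.4
```

Emit:
step_arm:
  increments: "-0.2 0.0275 0.0215 0 0 0 0; -0.2 0.0275 0.0215 0 0 0 0; -0.2 0.027 0.0215 0 0 0 0; -0.2 0.027 0.0215 0 0 0 0; -0.2 0 0 0 0 0 0"

```text
time_s: 31.27
tool_pos: [572.8, 310.5, 107.2]
tool_rot: [3.141, -0.004, 2.306]
ft_force: [-0.7, 0.4, -0.5]
grip_width: 39.0
gripper_force: 30.5
```

Emit:
step_arm:
  increments: "-0.2 0 0 0.02 0 0 0; -0.2 0 0 0.02 0 0 0; -0.2 0 0 0.01 0 0 0; -0.2 0 0 0 0 0 0; -0.2 0 0 0 0 0 0"

```text
time_s: 31.68
tool_pos: [575.1, 300.5, 58.4]
tool_rot: [-3.139, -0.0, 2.297]
ft_force: [-0.6, -0.6, -0.3]
grip_width: 39.0
gripper_force: 30.5
```

```bash
python3 plan.py -0.2 577.1 302 34 131.6
```

```text
t 31.7 [575.1 300.5  58.4] yaw 131.6 rp [-179.9   -0. ] grip 39.0 q [-0.68  0.7   0.17  1.9  -0.2   0.57  0.35] n 1
-0.2 -0.0003 0.0025 0.0244 0 0 -0.02
```

Emit:
step_arm:
  increments: "-0.2 0 0.002 0.01 0 0 0; -0.2 0 0 0.008 0 0 0; -0.2 0 0 0.003 0 0 0; -0.2 0 0 0 0 0 0; -0.2 0 0 0 0 0 0"

```text
time_s: 32.1
tool_pos: [577.0, 302.5, 38.5]
tool_rot: [-3.141, -0.0, 2.297]
ft_force: [0.3, 0.8, -1.0]
grip_width: 39.2
gripper_force: 30.5
```

Emit:
step_arm:
  increments: "-0.2 0 0 0 0 0 0; -0.2 0 0 0.001 0 0 0; -0.2 0 0 0 0 0 0; -0.2 0 0 0 0 0 0"

```text
time_s: 32.43
tool_pos: [577.1, 302.7, 37.8]
tool_rot: [3.141, 0.0, 2.297]
ft_force: [0.1, -0.6, 0.2]
grip_width: 39.2
gripper_force: 30.5
```

Emit:
step_arm:
  increments: "-0.2 0 0 0.003 0 0 0; -0.2 0 0 0 0 0 0; -0.2 0 0 0.0015 0 0 0; -0.2 0 0 0 0 0 0; -0.2 0 0 0 0 0 0"

```text
time_s: 32.85
tool_pos: [577.0, 302.6, 33.0]
tool_rot: [-3.142, 0.0, 2.297]
ft_force: [0.4, 0.3, 0.2]
grip_width: 39.0
gripper_force: 30.5
```

Emit:
step_arm:
  increments: "-0.05 0 0 0.0005 0 0 0; 0.1 0 0 0 0 0 0; 0.3 0 0 0 0 0 0; 0.4 0 0 0 0 0 0; 0.4 0 0 0 0 0 0"

```text
time_s: 33.27
tool_pos: [577.1, 302.6, 32.6]
tool_rot: [3.142, 0.0, 2.297]
ft_force: [-0.1, 0.0, -1.5]
grip_width: 60.0
gripper_force: 0.0
```

Emit:
step_arm:
  increments: "0.4 0 0 -0.01 0 0 0; 0.4 0 0 -0.02 0 0 0; 0.4 0 0 -0.03 0 0 0; 0.4 0 0 -0.035 0 0 0; 0.4 0 0 -0.02 0 0 0"

```text
time_s: 33.68
tool_pos: [578.1, 302.9, 151.6]
tool_rot: [3.138, 0.001, 2.297]
ft_force: [0.1, 0.2, 1.6]
grip_width: 60.1
gripper_force: 0.0
```

```bash
python3 plan.py 0.45 690 136.3 115 148.2
```

```text
t 33.7 [578.1 302.9 151.6] yaw 131.6 rp [179.8   0. ] grip 60.1 q [-0.71  0.58  0.22  1.84 -0.17  0.74  0.32] n 6
0.45 -0.0331 -0.0045 0.0061 0 0 -2.77; 0.45 -0.0329 -0.0061 0.0061 0 0 -2.77; 0.45 -0.0326 -0.0077 0.0061 0 0 -2.77; 0.45 -0.0321 -0.0092 0.0061 0 0 -2.77; 0.45 -0.0317 -0.0108 0.0061 0 0 -2.77
0.45 -0.0311 -0.0123 0.0061 0 0 -2.77
```

Emit:
step_arm:
  increments: "0.45 -0.033 -0.0045 0.002 0 0 -2.77; 0.45 -0.033 -0.006 0.002 0 0 -2.77; 0.45 -0.0325 -0.0075 0.004 0 0 -2.77; 0.45 -0.032 -0.009 0.008 0 0 -2.77; 0.45 -0.0315 -0.011 0.01 0 0 -2.77"

```text
time_s: 34.1
tool_pos: [671.5, 163.1, 123.0]
tool_rot: [3.14, 0.001, 2.541]
ft_force: [1.0, -0.2, -0.5]
grip_width: 62.0
gripper_force: 0.0
```

Emit:
step_arm:
  increments: "0.45 -0.031 -0.0125 0.01 0 0 -2.77; 0.45 0 0 0.02 0 0 0; 0.45 0 0 0 0 0 0; 0.45 0 0 0 0 0 0; 0.45 0 0 0 0 0 0"

```text
time_s: 34.52
tool_pos: [688.5, 137.7, 92.6]
tool_rot: [3.141, -0.0, 2.588]
ft_force: [-0.4, 0.2, 0.5]
grip_width: 61.6
gripper_force: 0.0
```

```bash
cat > m.py <<'E'
from h import *
a=np.radians(131.6); ex=np.array([np.cos(a),np.sin(a)]); ey=np.array([-ex[1],ex[0]])
for c in ["scene","top"]:
    im=manip.get_image(c); P,u,v=pts(im); d=P[:,:2]-[536,265.5]; X,Y=d@ex,d@ey
    for n,s in (("owltop",(abs(X)<40)&(abs(Y+55)<40)&(P[:,2]>88)&(P[:,2]<114)),("cork",(abs(X)<45)&(abs(Y-55)<40)&(P[:,2]>72)&(P[:,2]<86))):
        if s.sum()>5: rc=cv2.minAreaRect(np.stack([X[s],Y[s]],1).astype(np.float32)); print(c,n,s.sum(),np.round(rc[0],1),np.round(rc[1],1),"%.1f"%rc[2],"z",P[s,2].max().round(1),np.median(P[s,2]).round(1))
    if c=="scene": im0=im
import sys; save(im0,sys.argv[1],(300,160,450,310),4)
E
python3 m.py s7.png; python3 plan.py 0.45 690 136.3 -10 148.2
```

```text
scene owltop 125 [  3.4 -58.9] [34.1 34.7] 57.4 z 112.0 103.2
top owltop 70 [  2.8 -56.8] [33.1 37.8] 72.3 z 113.5 104.1
t 34.6 [688.8 138.   93. ] yaw 148.3 rp [179.9   0. ] grip 62.0 q [-0.34  0.69  0.1   1.75 -0.1   0.7   0.83] n 3
0.45 -0.0006 -0.0003 0.0343 0 0 0.04; 0.45 -0.0006 -0.0003 0.0343 0 0 0.04; 0.45 -0.0006 -0.0003 0.0343 0 0 0.04
```

Emit:
step_arm:
  increments: "0.45 -0.002 -0.001 0.03 0 0 0; 0.45 0 0 0.03 0 0 0; 0.45 0 0 0.025 0 0 0; 0.45 0 0 0.01 0 0 0; 0.45 0 0 0 0 0 0"

```text
time_s: 35.03
tool_pos: [688.3, 135.2, -5.1]
tool_rot: [-3.139, -0.002, 2.588]
ft_force: [0.8, -0.0, -0.7]
grip_width: 61.7
gripper_force: 0.0
```

Emit:
step_arm:
  increments: "0.45 0 0 0.006 0 0 0; 0.45 0 0 0 0 0 0; 0.45 0 0 0 0 0 0; 0.45 0 0 0 0 0 0"

```text
time_s: 35.37
tool_pos: [690.7, 134.7, -8.0]
tool_rot: [3.14, 0.001, 2.587]
ft_force: [-0.1, -0.6, 0.2]
grip_width: 61.7
gripper_force: 0.0
```

Emit:
step_arm:
  increments: "0.45 0 0 0.005 0 0 0; 0.45 0 0 0 0 0 0; 0.1 0 0 0 0 0 0; -0.2 0 0 0 0 0 0; -0.2 0 0 0 0 0 0"

```text
time_s: 35.78
tool_pos: [690.0, 134.5, -14.2]
tool_rot: [3.141, 0.0, 2.587]
ft_force: [0.6, 0.3, 0.1]
grip_width: 39.7
gripper_force: 30.7
```

Emit:
step_arm:
  increments: "-0.2 0 0 0 0 0 0; -0.2 0 0 0 0 0 0"

```text
time_s: 35.95
tool_pos: [690.0, 134.5, -14.2]
tool_rot: [3.141, 0.0, 2.587]
ft_force: [1.1, -0.9, 1.6]
grip_width: 39.5
gripper_force: 30.9
```

Emit:
step_arm:
  increments: "-0.2 0 0 -0.015 0 0 0; -0.2 0 0 -0.03 0 0 0; -0.2 0 0 -0.035 0 0 0; -0.2 0 0 -0.035 0 0 0; -0.2 0 0 -0.03 0 0 0"

```text
time_s: 36.37
tool_pos: [690.0, 134.4, 133.9]
tool_rot: [3.141, 0.001, 2.587]
ft_force: [1.1, 0.2, 0.0]
grip_width: 39.3
gripper_force: 30.7
```

```bash
python3 plan.py -0.2 494.9 229 135 131.6
```

```text
t 36.4 [690.  134.4 133.9] yaw 148.2 rp [1.799e+02 1.000e-01] grip 39.3 q [-0.34  0.65  0.11  1.72 -0.09  0.78  0.83] n 6
-0.2 0.0360 -0.0037 -0.0002 0 0 2.77; -0.2 0.0357 -0.0055 -0.0002 0 0 2.77; -0.2 0.0354 -0.0072 -0.0002 0 0 2.77; -0.2 0.0350 -0.0089 -0.0002 0 0 2.77; -0.2 0.0346 -0.0106 -0.0002 0 0 2.77
-0.2 0.0340 -0.0122 -0.0002 0 0 2.77
```

Emit:
step_arm:
  increments: "-0.2 0.036 -0.0035 0 0 0 2.77; -0.2 0.0355 -0.0055 0 0 0 2.77; -0.2 0.0355 -0.007 0 0 0 2.77; -0.2 0.035 -0.009 0 0 0 2.77; -0.2 0.0345 -0.0105 0 0 0 2.77"

```text
time_s: 36.78
tool_pos: [526.0, 213.8, 131.7]
tool_rot: [3.141, -0.0, 2.343]
ft_force: [0.0, 0.6, 0.8]
grip_width: 39.4
gripper_force: 30.6
```

Emit:
step_arm:
  increments: "-0.2 0.034 -0.012 0 0 0 2.77; -0.2 0 0 0.02 0 0 0; -0.2 0 0 0.025 0 0 0; -0.2 0 0 0.02 0 0 0; -0.2 0 0 0 0 0 0"

```text
time_s: 37.2
tool_pos: [493.5, 229.1, 63.7]
tool_rot: [-3.138, -0.001, 2.298]
ft_force: [-0.6, -0.8, 0.4]
grip_width: 39.3
gripper_force: 30.7
```

Emit:
step_arm:
  increments: "-0.2 0 0 0 0 0 0; -0.2 0 0 0 0 0 0; -0.2 0 0 0 0 0 0"

```text
time_s: 37.45
tool_pos: [496.0, 229.4, 67.0]
tool_rot: [3.14, 0.0, 2.296]
ft_force: [0.1, -0.1, -0.2]
grip_width: 39.4
gripper_force: 30.7
```

```bash
python3 plan.py -0.2 494.9 229 35 131.6
```

```text
t 37.5 [496.  229.4  67. ] yaw 131.6 rp [179.9   0. ] grip 39.4 q [-0.64  0.6   0.16  2.13 -0.21  0.43  0.4 ] n 1
-0.2 0.0004 -0.0011 0.0320 0 0 -0.02
```

Emit:
step_arm:
  increments: "-0.2 0 0 0.015 0 0 0; -0.2 0 0 0.01 0 0 0; -0.2 0 0 0.003 0 0 0; -0.2 0 0 0 0 0 0; -0.2 0 0 0 0 0 0"

```text
time_s: 37.87
tool_pos: [495.3, 229.2, 37.8]
tool_rot: [-3.141, 0.0, 2.297]
ft_force: [0.1, -0.1, -0.4]
grip_width: 39.3
gripper_force: 30.7
```

Emit:
step_arm:
  increments: "-0.2 0 0 0 0 0 0; -0.2 0 0 0.002 0 0 0; -0.2 0 0 0 0 0 0; -0.2 0 0 0 0 0 0"

```text
time_s: 38.2
tool_pos: [495.2, 229.4, 35.7]
tool_rot: [3.141, 0.0, 2.297]
ft_force: [0.0, 0.2, -0.7]
grip_width: 39.5
gripper_force: 30.7
```

Emit:
step_arm:
  increments: "-0.2 0 0 0.0015 0 0 0; -0.2 0 0 0 0 0 0; 0 0 0 0 0 0 0; 0.2 0 0 0 0 0 0; 0.3 0 0 0 0 0 0"

```text
time_s: 38.62
tool_pos: [495.2, 229.3, 34.1]
tool_rot: [3.142, 0.0, 2.297]
ft_force: [0.6, -0.1, -0.7]
grip_width: 55.4
gripper_force: 0.0
```

Emit:
step_arm:
  increments: "0.3 0 0 0 0 0 0; 0.3 0 0 -0.015 0 0 0; 0.3 0 0 -0.03 0 0 0; 0.3 0 0 -0.04 0 0 0; 0.3 0 0 -0.04 0 0 0"

```text
time_s: 39.03
tool_pos: [494.5, 228.8, 159.9]
tool_rot: [-3.139, -0.0, 2.297]
ft_force: [-0.3, -0.0, -0.4]
grip_width: 55.5
gripper_force: 0.0
```

Emit:
step_arm:
  increments: "0.3 -0.03 -0.02 -0.01 0 0 0; 0.3 -0.03 -0.02 0 0 0 0; 0.3 -0.03 -0.02 0 0 0 0; 0.3 -0.02 -0.01 0 0 0 0; 0.3 0 0 0 0 0 0"

```text
time_s: 39.45
tool_pos: [516.7, 95.1, 169.7]
tool_rot: [-3.142, 0.002, 2.29]
ft_force: [0.3, -1.5, -0.3]
grip_width: 55.4
gripper_force: 0.0
```

```bash
python3 m.py s8.png; python3 l.py; python3 plan.py 0.3 500 200 150 131 | head -1
```

```text
scene owltop 125 [  3.5 -59.2] [34.1 34.2] 53.4 z 113.0 103.2
scene cork 203 [ 0.7 51.6] [44.8 59.7] 88.9 z 83.9 78.0
top owltop 75 [  4.1 -56.1] [31.9 39.9] 78.0 z 113.9 103.7
top cork 105 [ 4.  53.4] [39.2 56.6] 87.1 z 85.5 78.2
owl_center 0.47 px [372. 262.] n 237 ztop 109 rect [579.2 306.3] [27.5 26.8] ang 7.1 rgb [74 51 30]
cork_center 0.63 px [372. 241.] n 288 ztop 81 rect [497.  231.6] [40.8 60.1] ang 43.7 rgb [102  76  48]
cork_center 0.63 px [373. 205.] n 221 ztop 33 rect [389.3  69.4] [60.4 42. ] ang 86.5 rgb [113  71  83]
cork_center 0.57 px [376. 340.] n 389 ztop 33 rect [676.7 483.9] [39.6 61. ] ang 89.2 rgb [119  75  88]
scene plate 1220 [-57.5  57.3] [-96.4 101.2] 48.26276864439004
  bar 75 ((0.020376205444335938, -0.5536890029907227), (59.08612060546875, 15.916473388671875), 2.075788974761963)
top plate 646 [-54.5  59.1] [-102.8   94. ] 49.068484922212505
  bar 44 ((2.612741470336914, -0.5478515625), (58.398963928222656, 12.632917404174805), 0.45704174041748047)
t 39.8 [515.6 102.  168.9] yaw 131.7 rp [-180.   -0.] grip 55.5 q [-0.47  0.42  0.22  2.1  -0.15  0.64  0.59] n 3
```

View pics/s8.png

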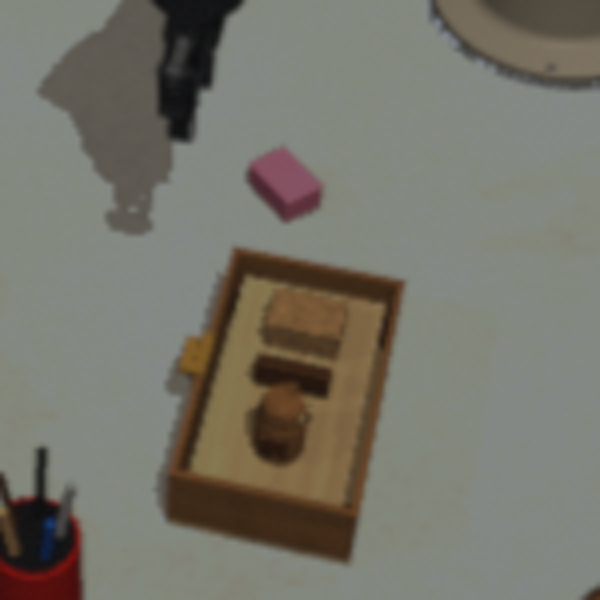

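The picture shows the cork block at crop (305,320), the grip bar at (290,375) and the owl upright at (278,425). All are in the box and close to their targets, and the arm is clear.

```bash
python3 -c "
from bench import manip; print(manip.close_job())"
```

```text
the job is handed in; nothing more can be done
None
```

The kit box is packed and handed in, at about 40 s of the 136 s allowed. My last measurements had every part within 5 mm of its target, and I never sent the arm low near the dish, panel or carver; no verdict came back.

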